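# Third hand at the joint jig

### The job

Clear the joint jig by hanging the glue can, by its handle, on the hook of the stand, and let go of it. Then pick up the wooden bar and be my third hand: hold it clear of the table, level and square, with one end on the outline in the middle of the sprung panel, and press it steadily until the panel is about half-way back (between the two gauge lines, about 9 N) and never right back to its stop; finish while still holding and pressing so that I can drive the screws. Do not tip the can, and leave the tub, the tape and the jar where they are.

Things in the scene. Friction and masses are not known exactly. Their poses are not given: they have to be found in the camera images.
- jig: Wooden jig fixed to the table, base board 14 mm high. Origin on the table under the middle of the unpressed panel's front face. x: pressing direction, into the panel; y: along the panel; z up. Base from x -5 to 160 mm, y -100 to 100 mm. A side cheek (y 86 to 100 mm, 104 mm high) has two dark gauge lines on top at x 10 and 21 mm: the panel's front face belongs between them.
- panel (a joint): How far the sprung panel is pushed back along the jig's x, in m: 0 unpressed, 0.030 at its hard stop. Spring 600 N/m, no preload (9 N at 0.015). The panel is upright plywood, 165 mm wide along the jig's y, 16 mm thick, from 16 to 106 mm above the table.
- panel_mark (a point): Centre of the pencilled outline (40 x 49 mm) on the panel's front face, 62 mm above the table, on the jig's centre line; moves with the panel. Axes as the jig's: x is the pressing direction, square to the face. A dark tick on the panel's top edge marks the same middle. The bar's centre line belongs here, to about 10 mm.
- bar_mid (a point): Centre of the loose bar of pale wood, 150 mm long (its x axis), 30 mm wide (y), 40 mm high (z), about 0.11 kg; both ends are alike and plain. It starts lying on the table, this point 20 mm up. Grip it across its 30 mm width.
- can: Open aluminium glue can, 72 mm across at the rim, 65 mm high, about 0.22 kg; origin at the centre of its underside. It starts standing on the table in front of the jig, where the bar has to go. Its stiff steel handle spans the can along the can's y axis.
- can_handle (a point): Centre of the handle's top bar: square, 8 x 8 mm, 80 mm long along the can's y, 139 mm above the can's underside. Below it is an opening 70 mm high down to the rim, 72 mm wide between the two upright straps (4 mm thick, 10 mm wide). It can be gripped across x to one side of the middle, the hook passing under the other side.
- hook: Steel hook stand fixed to the table; origin on the table at the post. Foot disc 50 mm in radius, post 16 mm thick, 210 mm high. A round rod, 8 mm, runs from the post along the stand's -x, axis 190 mm above the table, straight for 108 mm, then turns up to its tip, 124 mm from the post; top of the tip 216 mm above the table.
- hook_seat (a point): Top of the hook's rod, where the handle's bar should rest: 65 mm from the post along the stand's -x, 194 mm above the table. Axes as the stand's: x along the rod towards the post, z up. Anywhere on the straight part between post and upturned tip will do.
- tub: Bystander: open green plastic tub, 76 mm across, 50 mm high; origin at the centre of its underside. Leave it alone.
- tape: Bystander: roll of paper tape lying flat, 90 mm across, 30 mm high; origin at the centre of its underside. Leave it alone.
- jar: Bystander: closed glass jar, 60 mm across, 75 mm high; origin at the centre of its underside. Leave it alone.

How it is judged:
By the outcome, as a careful person would: the job done as asked, in the order asked, and still so for the second after the job is handed in, while the arm keeps its last pose, push and grip.
It also fails if it takes over 61 s, if anything falls off the work surface, if the arm or the gripper's body presses on something with over 40 N, if the wrist force passes 120 N, or if a joint passes its speed limit or range.

### The arm

A 6-joint arm with a two-finger parallel gripper is mounted at the origin on the work surface. World frame = base frame: x ahead of the robot, y to its left, z up, the work surface at z = 0. Lengths are in mm, angles in rad, forces in N, time in s.
With the tool pointing down it reaches from about 400 to 925 mm from the base axis. Payload 12.5 kg.
Tool frame: the origin (TCP) lies on the centre line of the jaws, within the pads' length; the fingertips stand 19 mm ahead of it and the grasp point (between the pads) is the TCP; y points along the fingers, x is the direction in which the jaws open and shut, and the axes are right-handed (so a half turn about y gives the same grasp; the last joint's range is limited). The gripper opens to 95 mm and grips with 3 to 60 N. Pads are 20 mm wide; open, the fingers measure 119 mm over their backs; the gripper's body (75 mm by 180 mm) begins 59 mm behind the grasp point.
Start: joints at [1.037, 0.491, 1.559, -0, 1.092, -0.106], TCP at [259.279, 568.699, 233.661] pointing down, gripper open.
Joint ranges: [-3.1, 3.1], [-0.84, 2.19], [0.05, 2.79], [-1.13, 4.28], [0.06, 2.93], [-2.69, 2.69]. Speed limits (rad/s): [2.22, 2.22, 2.79, 3.14, 3.14, 3.14].

### API

Orientations are given as [roll, pitch, yaw] about the fixed x, y, z axes, in that order (R = Rz(yaw) Ry(pitch) Rx(roll)).
In Python, from cell import env gives the robot as it stands. The module is installed in compiled form; this text tells all that it offers.
- The arm moves only by the tool move_arm, never from a script. Its argument "rows" is a list of rows, each an object of numbers: "tx", "ty", "tz": the shift along the tool's x, y, z in cm; "rx", "ry", "rz": the turn, a rotation vector about the tool's x, y, z in rad; "grip": the opening in per cent of the stroke, from 0 (shut) to 100 (fully open). In form: [{"tx": .., "ty": .., "tz": .., "rx": .., "ry": .., "rz": .., "grip": ..}, ...]. A call has 1 to 10 rows; each row shifts and turns the commanded pose from where the row before left it, along the tool's axes as they then stand; what a row does not reach is not made up. A row lasts 1/12 s, in which the tool goes at most 41.7 mm and 7.16 degrees, less where a joint would pass 70% of its speed; a pose out of reach is approached as far as the arm can. A call is refused whole if a number of a shift passes 4.17 or a number of a turn 0.125, either way. A call with a gripper value outside its range is refused whole. The fingers move at their own pace and stop on an object; the grip force is fixed at half the most. Time passes only in rows, so rows that do not move let the fingers close. It gives the time, the measured TCP pose, the force and the opening at its end, in the units of the state.
- env.state(): the state, without advancing time (a new reading comes with each control period).
- env.read_camera(name): name is "scene" or "top" or "wrist"; returns (picture, depth): 420x560x3 uint8, blue, green, red; 420x560 float32, mm along the optical axis (not along the pixel's ray), 0 where there is no reading.
- env.calibration(name): a dict with "vertical_fov" (degrees; the focal length in pixels is half the picture's height over the tangent of half this angle, whatever the lens; pixels are square), "cx", "cy" (the principal point, pixels), "dist" ([k1, k2, p1, p2, k3] as OpenCV has them; the pictures are not rectified), "eye" and "rotation" of the camera in the world. Camera axes: x right, y up, looking along -z (the intrinsics and any distortion apply to the point x, -y, -z); pixel columns grow to the right and rows downward; lengths in mm; the calibration is good to about 2 mm. A picture is of the moment at which its call begins: read the wrist's pose just before it. calibration takes no time and is no camera call; for the wrist camera it gives the pose at the moment of the call.
- env.job_done(): hands the job in, once; it reports no verdict.
The state is a dict: "t": time; "joints": joint angles; "qvel": joint speeds; "tau": joint torques, N m; "eef_pos": TCP position; "tcp_rot": TCP orientation; "ft_force": force on the tool from outside, world axes, zero at the start; "moment": the same for the moment, N m; "opening": opening from 0.0 (shut) to 1.0 (fully open).
Only numpy, scipy, OpenCV 4.12 (cv2) and the standard library are available. Lean on these libraries where they do the work, as an engineer would, in place of code of your own. Each camera call takes 0.05 s, during which the arm holds its last target.

## Working session

There is one attempt and no reset: what is moved stays moved. The work goes in short steps, Python scripts to look and compute and a tool call to move; the robot and the scene stay as the last step left them, time stands still between calls to the robot, and variables do not carry over. Pictures are saved under pics/ and viewed, and the job is handed in when it is done.

Besides the shell and the picture viewer there is one more tool, called as a command line: name --argument value ..., lists and objects as JSON in quotes. move_arm: Moves the arm, as the interface text tells. Its arguments: {"type":"object","properties":{"rows":{"type":"array"}},"required":["rows"]}

```bash
mkdir -p pics
cat > h.py <<'E'
import numpy as np, cv2, json
from cell import env
def save(name,fn):
    cal=env.calibration(name); im,d=env.read_camera(name)
    cv2.imwrite('pics/'+fn+'.png',im); np.savez('pics/'+fn+'.npz',im=im,d=d,**{k:np.array(v) for k,v in cal.items()})
    return im,d,cal
def load(fn):
    return dict(np.load('pics/'+fn+'.npz'))
def K(c):
    f=210/np.tan(np.radians(float(c['vertical_fov']))/2)
    return np.array([[f,0,float(c['cx'])],[0,f,float(c['cy'])],[0,0,1]])
def cloud(c):
    h,w=c['d'].shape
    uv=np.stack(np.meshgrid(np.arange(w),np.arange(h)),-1).reshape(-1,1,2).astype(np.float64)
    n=cv2.undistortPoints(uv,K(c),np.array(c['dist'],float)).reshape(h,w,2)
    d=c['d']; P=np.stack([n[...,0]*d,-n[...,1]*d,-d],-1)
    return P@np.array(c['rotation']).reshape(3,3).T+np.array(c['eye'])
def ray(c,u,v,z):
    n=cv2.undistortPoints(np.array([[[u,v]]],float),K(c),np.array(c['dist'],float)).ravel()
    r=np.array(c['rotation']).reshape(3,3)@np.array([n[0],-n[1],-1]); e=np.array(c['eye'])
    return e+r*(z-e[2])/r[2]
E
python3 - <<'E'
from h import *
s=env.state();print({k:np.round(v,3).tolist() for k,v in s.items()})
for n in('scene','top','wrist'):
    im,d,c=save(n,n+'0');print(n,{k:np.round(v,3).tolist() for k,v in c.items()})
E
```

```text
{'t': 0.0, 'joints': [1.037, 0.492, 1.559, 0.0, 1.092, -0.106], 'qvel': [-0.0, -0.001, 0.001, -0.001, 0.001, 0.001], 'tau': [0.0, -61.265, -25.818, 0.069, 0.048, -0.0], 'eef_pos': [259.123, 568.484, 233.043], 'tcp_rot': [-1.571, 0.001, 1.143], 'ft_force': [0.4, 0.148, -0.667], 'moment': [-0.034, -0.003, -0.035], 'opening': 0.997}
scene {'vertical_fov': 57.09, 'cx': 283.445, 'cy': 211.056, 'dist': [0.038, 0.0, 0.0, 0.0, 0.0], 'eye': [1146.909, 286.752, 955.329], 'rotation': [0.624, -0.013, 2.138]}
top {'vertical_fov': 45.681, 'cx': 285.758, 'cy': 206.38, 'dist': [0.017, 0.0, 0.0, 0.0, 0.0], 'eye': [445.198, -34.728, 1154.65], 'rotation': [0.173, 0.02, -1.58]}
wrist {'vertical_fov': 60.192, 'cx': 280.756, 'cy': 208.027, 'dist': [-0.022, 0.0, 0.0, 0.0, 0.0], 'eye': [198.588, 596.428, 383.99], 'rotation': [-0.239, 0.002, 1.143]}
```

```bash
python3 - <<'E'
s=open('h.py').read()
s=s.replace("import numpy as np, cv2, json","import numpy as np, cv2, json\nfrom scipy.spatial.transform import Rotation as Ro\ndef RM(r): return Ro.from_euler('xyz',np.array(r)).as_matrix()")
s=s.replace("np.array(c['rotation']).reshape(3,3)","RM(c['rotation'])")
open('h.py','w').write(s)
E
python3 - <<'E'
from h import *
for n in('scene0','top0'):
    P=cloud(load(n)); 
    for p in [(100,100),(100,400),(300,200),(350,400)]: print(n,p,P[p].round(0))
E
```

```text
scene0 (100, 100) [  319. -1271.  -273.]
scene0 (100, 400) [ 46.  56. 129.]
scene0 (300, 200) [ 919. -101.    0.]
scene0 (350, 400) [769. 383.  35.]
top0 (100, 100) [907. 429.  27.]
top0 (100, 400) [ 906. -293.   -1.]
top0 (300, 200) [433. 184.  -1.]
top0 (350, 400) [ 319. -265.   -3.]
```

View pics/scene0.png

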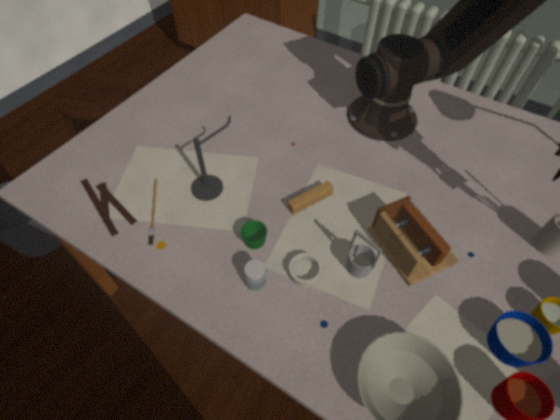

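View pics/top0.png

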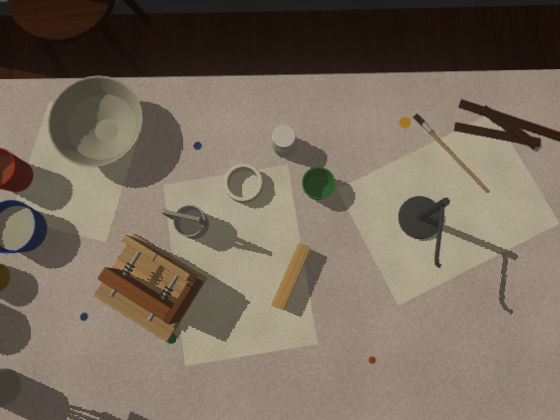

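View pics/wrist0.png

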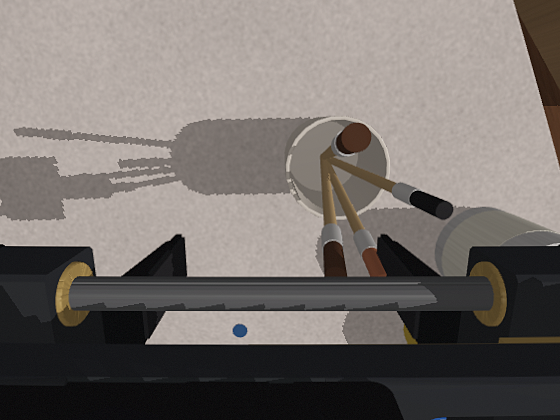

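Run:
```python
from h import *
c=load('top0'); im=c['im']
a=cv2.resize(im[190:350,80:280],None,fx=4,fy=3.75)
cv2.imwrite('pics/t_a.png',cv2.convertScaleAbs(a,alpha=1.5))
a=cv2.resize(im[170:330,380:560],None,fx=4,fy=3.75)
cv2.imwrite('pics/t_b.png',cv2.convertScaleAbs(a,alpha=1.5))
c=load('scene0'); im=c['im']
a=cv2.resize(im[170:300,230:470],None,fx=3.33,fy=4)
a=cv2.resize(im[170:300,230:470],None,fx=3.33,fy=3.33)
cv2.imwrite('pics/s_a.png',cv2.convertScaleAbs(a,alpha=1.5))
P=cloud(load('top0'));d=load('top0')['d']
print((d==0).mean())
Z=np.clip(P[...,2],-10,240);cv2.imwrite('pics/t_z.png',((Z+10)).astype(np.uint8))
```

```text
0.004166666666666667
```

View pics/t_a.png

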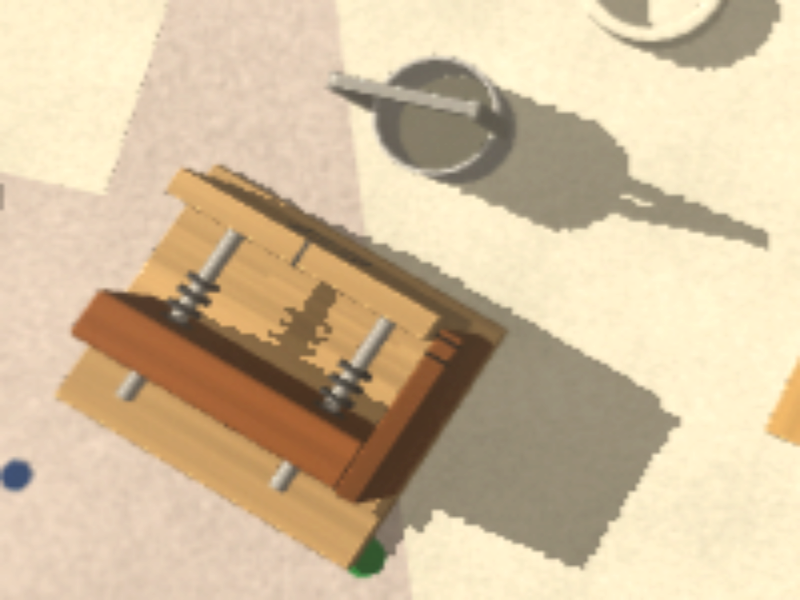

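View pics/t_b.png

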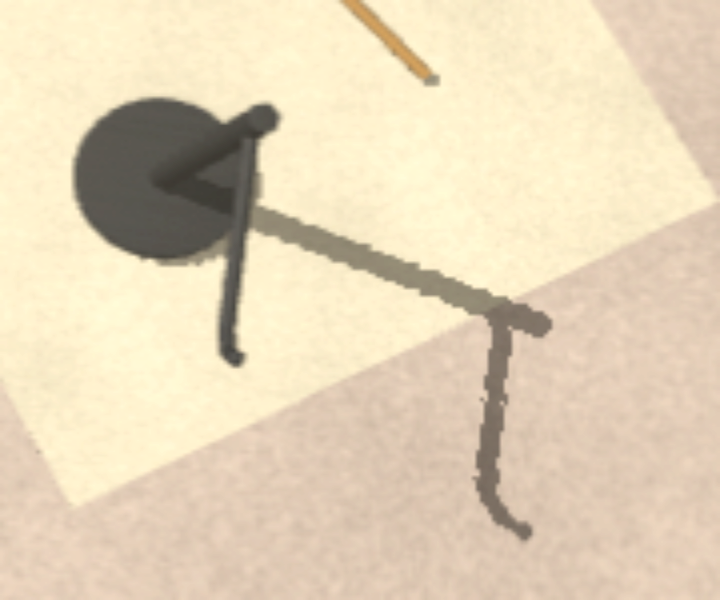

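View pics/s_a.png

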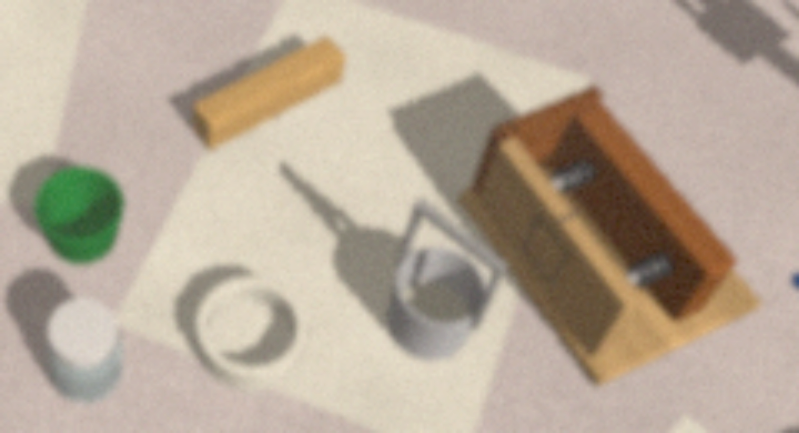

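View pics/t_z.png

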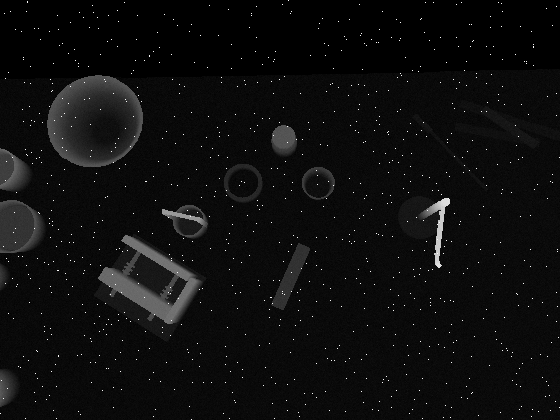

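```bash
cat > m.py <<'E'
from h import *
def rect(xy):
    return cv2.minAreaRect(xy.astype(np.float32))
def obj(P,box,zl,zh,name):
    x0,x1,y0,y1=box
    Q=P.reshape(-1,3); m=(Q[:,0]>x0)&(Q[:,0]<x1)&(Q[:,1]>y0)&(Q[:,1]<y1)&(Q[:,2]>zl)&(Q[:,2]<zh)
    Q=Q[m]
    # drop isolated
    from scipy.spatial import cKDTree
    n=np.array([len(a) for a in cKDTree(Q).query_ball_point(Q,10)]);Q=Q[n>3]
    (c,s,a)=rect(Q[:,:2]); 
    u,S,V=np.linalg.svd(Q[:,:2]-Q[:,:2].mean(0),full_matrices=False)
    print(name,len(Q),'z',np.median(Q[:,2]).round(1),'mean',Q.mean(0).round(1),'rect c',np.round(c,1),'size',np.round(s,1),'ang',round(a,1),'pca ang',np.degrees(np.arctan2(V[0,1],V[0,0])).round(1))
    return Q
E
python3 - <<'E'
from m import *
for n in('top0','scene0'):
    P=cloud(load(n)); print(n)
    Q=P.reshape(-1,3);
    obj(P,(480,750,150,320),125,150,'handle')
    obj(P,(480,750,120,320),57,72,'canrim')
    obj(P,(300,620,130,500),98,112,'panel+cheek')
    obj(P,(350,560,-80,80),30,46,'bar')
    obj(P,(400,900,-500,-200),180,230,'hook')
    obj(P,(400,900,-500,-200),186,200,'rod')
    obj(P,(400,900,-500,-200),4,15,'foot')
E
```

```text
top0
handle 171 z 142.7 mean [606.6 200.  142. ] rect c [607.2 201.8] size [80.9  9.3] ang 76.5 pca ang 76.3
canrim 258 z 64.0 mean [577.7 224.5  63.7] rect c [566.5 239.5] size [140.1 165.8] ang 78.8 pca ang 138.4
panel+cheek 1062 z 104.6 mean [487.6 244.2 104.3] rect c [526.5 249.3] size [182.2 220.2] ang 58.9 pca ang -141.9
bar 914 z 39.9 mean [483.2 -23.1  39.8] rect c [483.9 -23.5] size [ 29.8 149.9] ang 65.3 pca ang 155.4
hook 390 z 194.0 mean [ 565.5 -313.   196.6] rect c [ 557.  -314.2] size [ 16.7 133.5] ang 82.1 pca ang 170.4
rod 294 z 193.2 mean [ 559.6 -312.   193.2] rect c [ 558.5 -312.5] size [ 12.7 123.3] ang 81.9 pca ang 170.6
foot 2938 z 8.2 mean [ 670.3 -366.7    8.5] rect c [ 650.1 -350. ] size [299.5 500. ] ang 89.9 pca ang 158.1
scene0
handle 151 z 142.6 mean [611.7 204.2 141.3] rect c [610.6 203.1] size [80.  10.3] ang 76.4 pca ang -103.5
canrim 341 z 64.1 mean [571.5 228.7  64. ] rect c [580.  214.8] size [166. 136.] ang 58.0 pca ang -34.8
panel+cheek 757 z 105.1 mean [496.2 258.  104.2] rect c [528.3 251.9] size [183.3 220.9] ang 59.9 pca ang 43.8
bar 464 z 40.2 mean [490.7 -20.9  39.8] rect c [487.5 -20.7] size [ 32.6 151.3] ang 64.8 pca ang -24.7
hook 188 z 195.4 mean [ 573.2 -311.4  197.9] rect c [ 559.8 -309.2] size [ 17.5 135.8] ang 78.0 pca ang -9.1
rod 125 z 194.2 mean [ 567.9 -310.7  194.1] rect c [ 561.8 -309. ] size [ 12.  130.6] ang 80.2 pca ang -9.1
foot 1844 z 7.0 mean [ 672.5 -387.1    8. ] rect c [ 649.6 -353. ] size [497.6 298.6] ang 0.6 pca ang -15.4
```

```bash
cat > plan.py <<'E'
from h import *
import sys
def plan(p0,y0,way):
    """way: list of (x,y,z,yaw,n) ; tool down."""
    out=[]
    p=np.array(p0,float);y=y0
    for (X,Yy,Z,yt,n) in way:
        T=np.array([X,Yy,Z],float)
        for k in range(n):
            d=(T-p)/(n-k); dy=(yt-y)/(n-k)
            x=np.array([np.cos(y),np.sin(y),0]);z=np.array([-np.sin(y),np.cos(y),0])
            r=dict(tx=round(float(d@x)/10,2),ty=round(float(-d[2])/10,2),tz=round(float(d@z)/10,2),ry=round(-dy,3))
            p=p+10*r['tx']*x+10*r['tz']*z+np.array([0,0,-10*r['ty']]);y-=r['ry']
            out.append({a:b for a,b in r.items() if b})
    for i in range(0,len(out),10): print(json.dumps(out[i:i+10]))
def now():
    s=env.state();R=RM(s['tcp_rot'])
    print('t',round(s['t'],2),'pos',np.round(s['eef_pos'],1),'rot',np.round(s['tcp_rot'],4),'F',np.round(s['ft_force'],2),'open',round(s['opening'],3))
    return np.array(s['eef_pos']),np.arctan2(R[1,0],R[0,0])
E
python3 - <<'E'
from plan import *
p,y=now()
plan(p,y,[(270,550,300,1.143,2),(603,150,250,-0.237,16)])
E
```

```text
t 0.15 pos [259.2 568.5 233.2] rot [-1.5707e+00  8.0000e-04  1.1430e+00] F [ 0.05 -0.18 -0.08] open 0.996
[{"tx": -0.62, "ty": -3.34, "tz": -0.88}, {"tx": -0.62, "ty": -3.34, "tz": -0.87}, {"tx": -1.41, "ty": 0.31, "tz": -2.93, "ry": 0.086}, {"tx": -1.15, "ty": 0.31, "tz": -3.04, "ry": 0.086}, {"tx": -0.89, "ty": 0.31, "tz": -3.13, "ry": 0.086}, {"tx": -0.62, "ty": 0.31, "tz": -3.19, "ry": 0.086}, {"tx": -0.34, "ty": 0.31, "tz": -3.24, "ry": 0.086}, {"tx": -0.06, "ty": 0.31, "tz": -3.25, "ry": 0.086}, {"tx": 0.22, "ty": 0.31, "tz": -3.25, "ry": 0.086}, {"tx": 0.5, "ty": 0.31, "tz": -3.21, "ry": 0.086}]
[{"tx": 0.77, "ty": 0.32, "tz": -3.16, "ry": 0.087}, {"tx": 1.04, "ty": 0.31, "tz": -3.08, "ry": 0.086}, {"tx": 1.3, "ty": 0.32, "tz": -2.98, "ry": 0.087}, {"tx": 1.56, "ty": 0.31, "tz": -2.86, "ry": 0.086}, {"tx": 1.8, "ty": 0.32, "tz": -2.71, "ry": 0.087}, {"tx": 2.03, "ty": 0.31, "tz": -2.55, "ry": 0.086}, {"tx": 2.24, "ty": 0.32, "tz": -2.36, "ry": 0.087}, {"tx": 2.43, "ty": 0.31, "tz": -2.16, "ry": 0.086}]
```

move_arm --rows '[{"tx": -0.6, "ty": -3.3, "tz": -0.9}, {"tx": -0.6, "ty": -3.3, "tz": -0.9}, {"tx": -1.4, "ty": 0.3, "tz": -2.9, "ry": 0.086}, {"tx": -1.2, "ty": 0.3, "tz": -3.0, "ry": 0.086}, {"tx": -0.9, "ty": 0.3, "tz": -3.1, "ry": 0.086}, {"tx": -0.6, "ty": 0.3, "tz": -3.2, "ry": 0.086}, {"tx": -0.3, "ty": 0.3, "tz": -3.2, "ry": 0.086}, {"tx": -0.1, "ty": 0.3, "tz": -3.2, "ry": 0.086}, {"tx": 0.2, "ty": 0.3, "tz": -3.2, "ry": 0.086}, {"tx": 0.5, "ty": 0.3, "tz": -3.2, "ry": 0.086}]'

```text
validation failed for argument at $.ro...
```

move_arm --rows '[{"tx": 0.8, "ty": 0.3, "tz": -3.2, "ry": 0.087}, {"tx": 1.0, "ty": 0.3, "tz": -3.1, "ry": 0.086}, {"tx": 1.3, "ty": 0.3, "tz": -3.0, "ry": 0.087}, {"tx": 1.6, "ty": 0.3, "tz": -2.9, "ry": 0.086}, {"tx": 1.8, "ty": 0.3, "tz": -2.7, "ry": 0.087}, {"tx": 2.0, "ty": 0.3, "tz": -2.5, "ry": 0.086}, {"tx": 2.2, "ty": 0.3, "tz": -2.4, "ry": 0.087}, {"tx": 2.4, "ty": 0.3, "tz": -2.2, "ry": 0.086}, {"tx": 0}]'

```text
validation failed for argument at $.ro...
```

Run:
```python
from plan import *
from m import *
now(); save('wrist','w1');now()
P=cloud(load('w1'))
obj(P,(480,750,120,320),130,150,'handle')
```

```text
t 0.15 pos [259.2 568.5 233.2] rot [-1.5707e+00  8.0000e-04  1.1430e+00] F [ 0.05 -0.18 -0.08] open 0.996
t 0.2 pos [259.2 568.6 233.3] rot [-1.5707e+00  7.0000e-04  1.1430e+00] F [-0.24  0.54 -0.06] open 0.996m.py:12: RuntimeWarning: Mean of empty slice.
  u,S,V=np.linalg.svd(Q[:,:2]-Q[:,:2].mean(0),full_matrices=False)
  ret = um.true_divide(
  return _methods._mean(a, axis=axis, dtype=dtype,
  ret = ret.dtype.type(ret / rcount)
m.py:13: RuntimeWarning: Mean of empty slice.
  print(name,len(Q),'z',np.median(Q[:,2]).round(1),'mean',Q.mean(0).round(1),'rect c',np.round(c,1),'size',np.round(s,1),'ang',round(a,1),'pca ang',np.degrees(np.arctan2(V[0,1],V[0,0])).round(1))
Traceback (most recent call last):
  File "m.py", line 13, in obj
    print(name,len(Q),'z',np.median(Q[:,2]).round(1),'mean',Q.mean(0).round(1),'rect c',np.round(c,1),'size',np.round(s,1),'ang',round(a,1),'pca ang',np.degrees(np.arctan2(V[0,1],V[0,0])).round(1))
                                                                                                                                                                            ~^^^^^
IndexError: index 0 is out of bounds for axis 0 with size 0
```

View pics/w1.png

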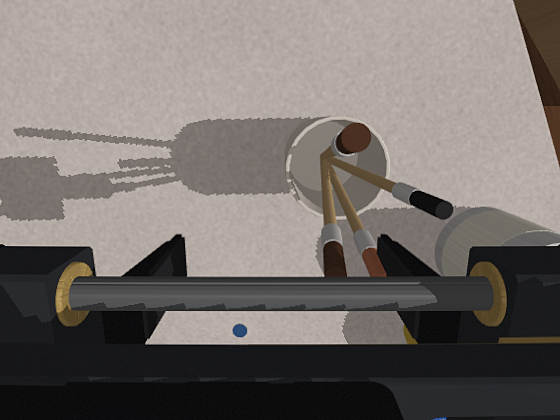

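move_arm --rows '[{"tx": -0.6, "ty": -3.3, "tz": -0.9, "rx": 0, "ry": 0, "rz": 0, "grip": 100}, {"tx": -0.6, "ty": -3.3, "tz": -0.9, "rx": 0, "ry": 0, "rz": 0, "grip": 100}, {"tx": -1.4, "ty": 0.3, "tz": -2.9, "rx": 0, "ry": 0.086, "rz": 0, "grip": 100}, {"tx": -1.2, "ty": 0.3, "tz": -3.0, "rx": 0, "ry": 0.086, "rz": 0, "grip": 100}, {"tx": -0.9, "ty": 0.3, "tz": -3.1, "rx": 0, "ry": 0.086, "rz": 0, "grip": 100}, {"tx": -0.6, "ty": 0.3, "tz": -3.2, "rx": 0, "ry": 0.086, "rz": 0, "grip": 100}, {"tx": -0.3, "ty": 0.3, "tz": -3.2, "rx": 0, "ry": 0.086, "rz": 0, "grip": 100}, {"tx": -0.1, "ty": 0.3, "tz": -3.2, "rx": 0, "ry": 0.086, "rz": 0, "grip": 100}, {"tx": 0.2, "ty": 0.3, "tz": -3.2, "rx": 0, "ry": 0.086, "rz": 0, "grip": 100}, {"tx": 0.5, "ty": 0.3, "tz": -3.2, "rx": 0, "ry": 0.086, "rz": 0, "grip": 100}]'

```text
t: 1.03
eef_pos: [435.8, 350.2, 275.5]
tcp_rot: [-1.571, -0.0, 0.451]
ft_force: [0.4, 0.7, -1.0]
opening: 1.002
```

move_arm --rows '[{"tx": 0.8, "ty": 0.3, "tz": -3.2, "rx": 0, "ry": 0.087, "rz": 0, "grip": 100}, {"tx": 1.0, "ty": 0.3, "tz": -3.1, "rx": 0, "ry": 0.086, "rz": 0, "grip": 100}, {"tx": 1.3, "ty": 0.3, "tz": -3.0, "rx": 0, "ry": 0.087, "rz": 0, "grip": 100}, {"tx": 1.6, "ty": 0.3, "tz": -2.9, "rx": 0, "ry": 0.086, "rz": 0, "grip": 100}, {"tx": 1.8, "ty": 0.3, "tz": -2.7, "rx": 0, "ry": 0.087, "rz": 0, "grip": 100}, {"tx": 2.0, "ty": 0.3, "tz": -2.5, "rx": 0, "ry": 0.086, "rz": 0, "grip": 100}, {"tx": 2.2, "ty": 0.3, "tz": -2.4, "rx": 0, "ry": 0.087, "rz": 0, "grip": 100}, {"tx": 2.4, "ty": 0.3, "tz": -2.2, "rx": 0, "ry": 0.086, "rz": 0, "grip": 100}, {"tx": 0, "ty": 0, "tz": 0, "rx": 0, "ry": 0, "rz": 0, "grip": 100}]'

```text
t: 1.78
eef_pos: [603.9, 146.2, 250.5]
tcp_rot: [-1.572, 0.0, -0.246]
ft_force: [-0.5, -0.4, -0.4]
opening: 1.0
```

Run:
```python
from plan import *
from m import *
now(); save('wrist','w2');now()
P=cloud(load('w2'))
obj(P,(480,750,120,320),130,150,'handle')
```

```text
t 1.78 pos [603.9 146.2 250.5] rot [-1.5717  0.     -0.2458] F [-0.51 -0.44 -0.36] open 1.0
t 1.83 pos [602.4 148.1 250.7] rot [-1.5712e+00  9.0000e-04 -2.4110e-01] F [-0.37 -0.68 -0.61] open 0.999
handle 1391 z 142.7 mean [608.  204.  142.7] rect c [607.6 202.5] size [80.3  9.8] ang 76.5 pca ang -103.3
```

View pics/w2.png

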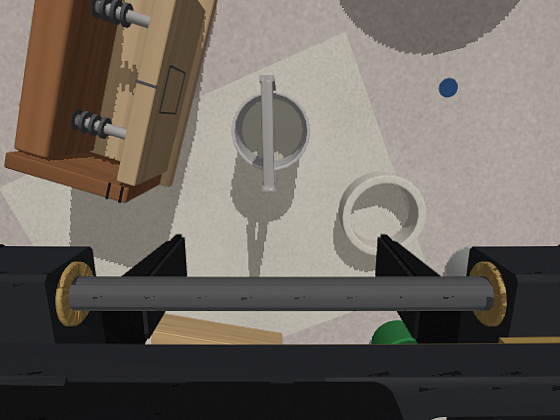

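Run:
```python
from plan import *
def js(o): pass
p,y=now()
plan(p,y,[(603.4,181.2,139,-0.2356,5)])
```

```text
t 1.83 pos [602.4 148.1 250.7] rot [-1.5712e+00  9.0000e-04 -2.4110e-01] F [-0.37 -0.68 -0.61] open 0.999
[{"tx": -0.14, "ty": 2.23, "tz": 0.65, "ry": -0.001}, {"tx": -0.14, "ty": 2.24, "tz": 0.65, "ry": -0.001}, {"tx": -0.14, "ty": 2.23, "tz": 0.65, "ry": -0.001}, {"tx": -0.13, "ty": 2.24, "tz": 0.65, "ry": -0.001}, {"tx": -0.14, "ty": 2.23, "tz": 0.64, "ry": -0.002}]
```

move_arm --rows '[{"tx": -0.15, "ty": 1.5, "tz": 1.0, "rx": 0, "ry": 0, "rz": 0, "grip": 100}, {"tx": -0.15, "ty": 2.5, "tz": 1.0, "rx": 0, "ry": 0, "rz": 0, "grip": 100}, {"tx": -0.15, "ty": 2.5, "tz": 1.0, "rx": 0, "ry": 0, "rz": 0, "grip": 60}, {"tx": 0, "ty": 2.5, "tz": 0, "rx": 0, "ry": 0, "rz": 0, "grip": 50}, {"tx": 0, "ty": 1.5, "tz": 0, "rx": 0, "ry": 0, "rz": 0, "grip": 40}, {"tx": 0, "ty": 0, "tz": 0, "rx": 0, "ry": 0, "rz": 0, "grip": 40}]'

```text
t: 2.33
eef_pos: [601.9, 181.3, 143.5]
tcp_rot: [-1.573, 0.005, -0.235]
ft_force: [-0.2, 0.0, 0.4]
opening: 0.774
```

Run:
```python
from plan import *
from m import *
save('wrist','w3');now()
P=cloud(load('w3'))
obj(P,(480,750,120,320),136,150,'handle')
```

```text
t 2.38 pos [602.8 181.3 145.6] rot [-1.5718  0.0027 -0.2352] F [-0.21  0.06  1.07] open 0.734
handle 3520 z 142.8 mean [608.5 207.3 142.9] rect c [600.7 195.3] size [75.  77.1] ang 24.2 pca ang -110.6
```

View pics/w3.png

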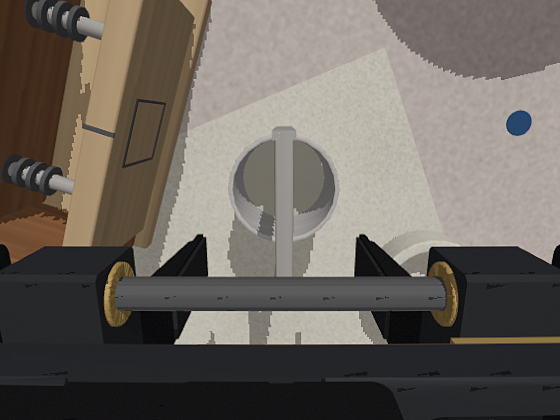

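move_arm --rows '[{"tx": 0.05, "ty": 0.6, "tz": 0, "rx": 0, "ry": 0, "rz": 0, "grip": 20}, {"tx": 0, "ty": 0, "tz": 0, "rx": 0, "ry": 0, "rz": 0, "grip": 0}, {"tx": 0, "ty": 0, "tz": 0, "rx": 0, "ry": 0, "rz": 0, "grip": 0}, {"tx": 0, "ty": 0, "tz": 0, "rx": 0, "ry": 0, "rz": 0, "grip": 0}, {"tx": 0, "ty": 0, "tz": 0, "rx": 0, "ry": 0, "rz": 0, "grip": 0}, {"tx": 0, "ty": 0, "tz": 0, "rx": 0, "ry": 0, "rz": 0, "grip": 0}, {"tx": 0, "ty": 0, "tz": 0, "rx": 0, "ry": 0, "rz": 0, "grip": 0}, {"tx": 0, "ty": 0, "tz": 0, "rx": 0, "ry": 0, "rz": 0, "grip": 0}, {"tx": 0, "ty": 0, "tz": 0, "rx": 0, "ry": 0, "rz": 0, "grip": 0}, {"tx": 0, "ty": 0, "tz": 0, "rx": 0, "ry": 0, "rz": 0, "grip": 0}]'

```text
t: 3.22
eef_pos: [604.3, 180.5, 140.7]
tcp_rot: [-1.571, 0.0, -0.237]
ft_force: [-0.6, -0.5, 0.8]
opening: 0.077
```

move_arm --rows '[{"tx": 0, "ty": 0, "tz": 0, "rx": 0, "ry": 0, "rz": 0, "grip": 0}, {"tx": 0, "ty": 0, "tz": 0, "rx": 0, "ry": 0, "rz": 0, "grip": 0}, {"tx": 0, "ty": 0, "tz": 0, "rx": 0, "ry": 0, "rz": 0, "grip": 0}, {"tx": 0, "ty": 0, "tz": 0, "rx": 0, "ry": 0, "rz": 0, "grip": 0}, {"tx": 0, "ty": 0, "tz": 0, "rx": 0, "ry": 0, "rz": 0, "grip": 0}, {"tx": 0, "ty": 0, "tz": 0, "rx": 0, "ry": 0, "rz": 0, "grip": 0}]'

```text
t: 3.72
eef_pos: [604.4, 180.4, 140.7]
tcp_rot: [-1.571, -0.0, -0.237]
ft_force: [-1.0, -0.2, 1.1]
opening: 0.079
```

Run:
```python
from m import *
for n in('top0','scene0'):
    P=cloud(load(n)); print(n)
    obj(P,(540,900,-450,-230),201,220,'posttop')
    obj(P,(400,540,-450,-230),201,222,'tip')
    obj(P,(600,760,-400,-220),4,14,'foot')
    Q=obj(P,(515,615,-350,-280),186,200,'rod straight')
    A=np.polyfit(Q[:,0],Q[:,1],1); print('y@568',np.polyval(A,568),'slope deg',np.degrees(np.arctan(A[0])))
```

```text
top0
posttop 60 z 209.3 mean [ 615.9 -322.4  208.7] rect c [ 616.2 -323.1] size [13.6 14.6] ang 0.1 pca ang -62.6
tip 24 z 214.0 mean [ 496.4 -300.8  211.7] rect c [ 496.7 -301. ] size [8.9 9.2] ang 37.2 pca ang 179.0
foot 823 z 10.9 mean [ 638.7 -314.4   10. ] rect c [ 678.8 -309.1] size [172.5 159.3] ang 87.8 pca ang -66.2
rod straight 258 z 193.0 mean [ 563.  -312.8  192.9] rect c [ 564.2 -313.4] size [ 11.9 100. ] ang 81.3 pca ang 170.0
y@568 -313.68359616733574 slope deg -9.8839855416661
scene0
posttop 34 z 210.3 mean [ 619.3 -319.   209.2] rect c [ 618.3 -319.8] size [15.7 14.4] ang 31.7 pca ang 33.2
tip 18 z 210.4 mean [ 499.6 -298.9  209.6] rect c [ 499.3 -298.9] size [12.8  6.9] ang 35.3 pca ang 19.0
foot 445 z 11.4 mean [ 638.4 -321.2   10.4] rect c [ 670.7 -316.6] size [140.7 164.7] ang 0.7 pca ang 91.1
rod straight 92 z 194.0 mean [ 565.8 -310.8  193.8] rect c [ 565.5 -311. ] size [ 9.2 97.3] ang 80.1 pca ang -9.9
y@568 -311.18270719240707 slope deg -9.819343940672594
```

move_arm --rows '[{"tx": 0, "ty": -0.5, "tz": 0, "rx": 0, "ry": 0, "rz": 0, "grip": 0}, {"tx": 0, "ty": -0.8, "tz": 0, "rx": 0, "ry": 0, "rz": 0, "grip": 0}, {"tx": 0, "ty": -1.2, "tz": 0, "rx": 0, "ry": 0, "rz": 0, "grip": 0}, {"tx": 0, "ty": -1.5, "tz": 0, "rx": 0, "ry": 0, "rz": 0, "grip": 0}, {"tx": 0, "ty": -1.5, "tz": 0, "rx": 0, "ry": 0, "rz": 0, "grip": 0}, {"tx": 0, "ty": -1.5, "tz": 0, "rx": 0, "ry": 0, "rz": 0, "grip": 0}, {"tx": 0, "ty": -1.5, "tz": 0, "rx": 0, "ry": 0, "rz": 0, "grip": 0}, {"tx": 0, "ty": -1.0, "tz": 0, "rx": 0, "ry": 0, "rz": 0, "grip": 0}, {"tx": 0, "ty": -0.5, "tz": 0, "rx": 0, "ry": 0, "rz": 0, "grip": 0}, {"tx": 0, "ty": 0, "tz": 0, "rx": 0, "ry": 0, "rz": 0, "grip": 0}]'

```text
t: 4.55
eef_pos: [604.7, 180.5, 242.1]
tcp_rot: [-1.57, -0.002, -0.237]
ft_force: [-0.4, 0.9, -1.3]
opening: 0.078
```

Run:
```python
from plan import *
p,y=now()
plan(p,y,[(590,140,242,-0.237,2),(450,-270,242,-0.173,16),(436.4,-311.7,240,-0.173,2)])
```

```text
t 4.55 pos [604.7 180.5 242.1] rot [-1.5698 -0.002  -0.237 ] F [-0.4   0.87 -1.33] open 0.078
[{"tx": -0.24, "ty": 0.01, "tz": -2.14}, {"tx": -0.24, "tz": -2.14}, {"tx": -0.25, "tz": -2.7, "ry": -0.004}, {"tx": -0.26, "tz": -2.7, "ry": -0.004}, {"tx": -0.27, "tz": -2.69, "ry": -0.004}, {"tx": -0.28, "tz": -2.69, "ry": -0.004}, {"tx": -0.29, "tz": -2.69, "ry": -0.004}, {"tx": -0.3, "tz": -2.69, "ry": -0.004}, {"tx": -0.31, "tz": -2.69, "ry": -0.004}, {"tx": -0.32, "tz": -2.69, "ry": -0.004}]
[{"tx": -0.34, "tz": -2.69, "ry": -0.004}, {"tx": -0.35, "tz": -2.69, "ry": -0.004}, {"tx": -0.36, "tz": -2.68, "ry": -0.004}, {"tx": -0.37, "tz": -2.68, "ry": -0.004}, {"tx": -0.38, "tz": -2.68, "ry": -0.004}, {"tx": -0.39, "tz": -2.68, "ry": -0.004}, {"tx": -0.4, "tz": -2.68, "ry": -0.004}, {"tx": -0.4, "tz": -2.68, "ry": -0.004}, {"tx": -0.31, "ty": 0.1, "tz": -2.17}, {"tx": -0.31, "ty": 0.1, "tz": -2.17}]
```

move_arm --rows '[{"tx": -0.1, "ty": 0, "tz": -0.8, "rx": 0, "ry": 0, "rz": 0, "grip": 0}, {"tx": -0.2, "ty": 0, "tz": -1.6, "rx": 0, "ry": -0.004, "rz": 0, "grip": 0}, {"tx": -0.3, "ty": 0, "tz": -2.4, "rx": 0, "ry": -0.004, "rz": 0, "grip": 0}, {"tx": -0.3, "ty": 0, "tz": -2.7, "rx": 0, "ry": -0.004, "rz": 0, "grip": 0}, {"tx": -0.3, "ty": 0, "tz": -2.7, "rx": 0, "ry": -0.004, "rz": 0, "grip": 0}, {"tx": -0.3, "ty": 0, "tz": -2.7, "rx": 0, "ry": -0.004, "rz": 0, "grip": 0}, {"tx": -0.3, "ty": 0, "tz": -2.7, "rx": 0, "ry": -0.004, "rz": 0, "grip": 0}, {"tx": -0.3, "ty": 0, "tz": -2.7, "rx": 0, "ry": -0.004, "rz": 0, "grip": 0}, {"tx": -0.3, "ty": 0, "tz": -2.7, "rx": 0, "ry": -0.004, "rz": 0, "grip": 0}, {"tx": -0.3, "ty": 0, "tz": -2.7, "rx": 0, "ry": -0.004, "rz": 0, "grip": 0}]'

```text
t: 5.38
eef_pos: [524.9, -46.3, 239.8]
tcp_rot: [-1.571, 0.002, -0.201]
ft_force: [-0.4, -1.2, -1.6]
opening: 0.082
```

move_arm --rows '[{"tx": -0.3, "ty": 0, "tz": -2.7, "rx": 0, "ry": -0.004, "rz": 0, "grip": 0}, {"tx": -0.3, "ty": 0, "tz": -2.7, "rx": 0, "ry": -0.004, "rz": 0, "grip": 0}, {"tx": -0.3, "ty": 0, "tz": -2.7, "rx": 0, "ry": -0.004, "rz": 0, "grip": 0}, {"tx": -0.4, "ty": 0, "tz": -2.7, "rx": 0, "ry": -0.004, "rz": 0, "grip": 0}, {"tx": -0.4, "ty": 0, "tz": -2.7, "rx": 0, "ry": -0.004, "rz": 0, "grip": 0}, {"tx": -0.4, "ty": 0, "tz": -2.7, "rx": 0, "ry": -0.004, "rz": 0, "grip": 0}, {"tx": -0.4, "ty": 0, "tz": -2.7, "rx": 0, "ry": -0.004, "rz": 0, "grip": 0}, {"tx": -0.4, "ty": 0.1, "tz": -2.2, "rx": 0, "ry": 0, "rz": 0, "grip": 0}, {"tx": -0.3, "ty": 0.1, "tz": -1.6, "rx": 0, "ry": 0, "rz": 0, "grip": 0}, {"tx": -0.2, "ty": 0, "tz": -0.8, "rx": 0, "ry": 0, "rz": 0, "grip": 0}]'

```text
t: 6.22
eef_pos: [448.0, -271.3, 237.6]
tcp_rot: [-1.57, 0.002, -0.175]
ft_force: [-0.3, -0.2, -1.6]
opening: 0.082
```

Run:
```python
from plan import *
from m import *
save('wrist','w4');save('top','top4');save('scene','scene4');now()
P=cloud(load('top4'))
obj(P,(380,500,-330,-200),220,250,'handle')
for n in ('w4','top4','scene4'):
  P=cloud(load(n))
  try:
    Q=obj(P,(510,610,-350,-280),186,200,'rod straight')
    A=np.polyfit(Q[:,0],Q[:,1],1); print('y@568',np.polyval(A,568),'slope deg',np.degrees(np.arctan(A[0])))
    obj(P,(480,515,-350,-280),201,222,'tip')
  except Exception as e:print(n,e)
```

```text
t 6.37 pos [ 448.9 -269.5  238.1] rot [-1.5701e+00  8.0000e-04 -1.7410e-01] F [-0.39 -0.68 -1.63] open 0.078
handle 118 z 240.0 mean [ 455.3 -226.5  239.1] rect c [ 455.3 -229.4] size [39.7  9.4] ang 81.8 pca ang -99.0
rod straight 1681 z 192.9 mean [ 558.7 -309.6  192.6] rect c [ 558.4 -310.1] size [ 6.5 87.2] ang 79.3 pca ang -10.4
y@568 -311.3130669542238 slope deg -10.331778178110104
w4 index 0 is out of bounds for axis 0 with size 0
rod straight 136 z 193.1 mean [ 582.5 -316.5  193. ] rect c [ 583.4 -316.7] size [ 9.6 53.9] ang 79.0 pca ang 168.3
y@568 -313.52997491891995 slope deg -11.35229904453197
top4 index 0 is out of bounds for axis 0 with size 0
rod straight 96 z 194.3 mean [ 561.6 -310.   194. ] rect c [ 560.6 -310.1] size [ 9.6 99.5] ang 79.1 pca ang -10.7
y@568 -311.25471875423534 slope deg -10.67708436578811
tip 17 z 211.2 mean [ 498.7 -299.1  209.7] rect c [ 498.7 -299.5] size [7.8 6.8] ang 34.9 pca ang 42.0m.py:12: RuntimeWarning: Mean of empty slice.
  u,S,V=np.linalg.svd(Q[:,:2]-Q[:,:2].mean(0),full_matrices=False)
  ret = um.true_divide(
  return _methods._mean(a, axis=axis, dtype=dtype,
  ret = ret.dtype.type(ret / rcount)
m.py:13: RuntimeWarning: Mean of empty slice.
  print(name,len(Q),'z',np.median(Q[:,2]).round(1),'mean',Q.mean(0).round(1),'rect c',np.round(c,1),'size',np.round(s,1),'ang',round(a,1),'pca ang',np.degrees(np.arctan2(V[0,1],V[0,0])).round(1))
```

View pics/w4.png

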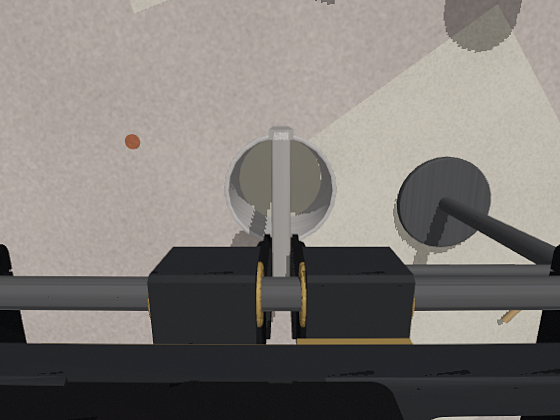

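View pics/scene4.png

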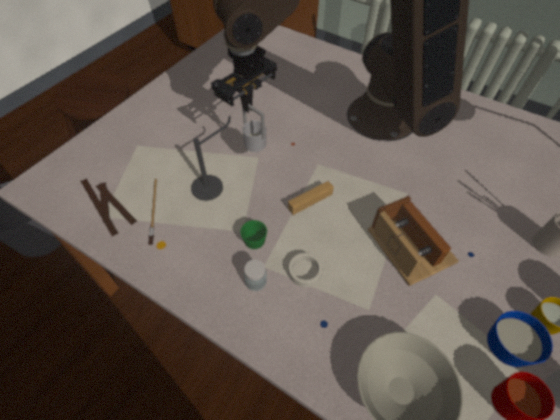

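Run:
```python
from plan import *
from m import *
p,y=now()
P=cloud(load('w4')).reshape(-1,3)-p
l=P@np.array([-np.sin(y),np.cos(y),0]);x=P@np.array([np.cos(y),np.sin(y),0])
m=(abs(x)<15)&(l>30)&(l<90)&(abs(P[:,2])<15)
print(m.sum(),'far end',np.percentile(l[m],[95,99,99.8]),'x',np.median(x[m]),np.polyfit(l[m],x[m],1),'ztop',np.polyfit(l[m],P[m,2],1),np.median(P[m,2]))
plan(p,y,[(436.1,-310.2,238,-0.178,3)])
```

```text
t 6.37 pos [ 448.9 -269.5  238.1] rot [-1.5701e+00  8.0000e-04 -1.7410e-01] F [-0.39 -0.68 -1.63] open 0.078
1536 far end [59.64568088 60.53129967 60.55586196] x -1.446270948553194 [ 0.00312349 -1.48645695] ztop [-0.02388251  2.77141171] 1.8070412114542052
[{"tx": -0.19, "tz": -1.41, "ry": 0.001}, {"tx": -0.18, "ty": 0.01, "tz": -1.41, "ry": 0.001}, {"tx": -0.18, "tz": -1.41, "ry": 0.002}]
```

move_arm --rows '[{"tx": -0.2, "ty": 0, "tz": -0.9, "rx": 0, "ry": 0.001, "rz": 0, "grip": 0}, {"tx": -0.2, "ty": 0, "tz": -1.6, "rx": 0, "ry": 0.001, "rz": 0, "grip": 0}, {"tx": -0.2, "ty": 0, "tz": -1.3, "rx": 0, "ry": 0.002, "rz": 0, "grip": 0}, {"tx": 0, "ty": 0, "tz": -0.4, "rx": 0, "ry": 0, "rz": 0, "grip": 0}, {"tx": 0, "ty": 0, "tz": 0, "rx": 0, "ry": 0, "rz": 0, "grip": 0}, {"tx": 0, "ty": 0, "tz": 0, "rx": 0, "ry": 0, "rz": 0, "grip": 0}]'

```text
t: 6.87
eef_pos: [436.1, -309.7, 238.5]
tcp_rot: [-1.57, 0.0, -0.177]
ft_force: [-0.3, 0.9, -1.3]
opening: 0.082
```

Run:
```python
from plan import *
from m import *
p,y=now()
save('wrist','w5')
plan(p,y,[(436.1+113.5,-310.2-20.4,238,-0.178,6)])
P=cloud(load('w5'))
Q=obj(P,(510,610,-350,-280),186,200,'rod straight')
A=np.polyfit(Q[:,0],Q[:,1],1);A[0];print(A,np.polyval(A,553.5))
Q=Q-p
l=Q@np.array([-np.sin(y),np.cos(y),0]);x=Q@np.array([np.cos(y),np.sin(y),0])
print('rod lateral in tool z',np.polyfit(x-100,l,1))
```

```text
t 6.87 pos [ 436.1 -309.7  238.5] rot [-1.5704e+00  1.0000e-04 -1.7740e-01] F [-0.25  0.92 -1.29] open 0.082
[{"tx": 1.92, "ty": 0.01, "tz": -0.01}, {"tx": 1.92, "ty": 0.01, "tz": -0.01}, {"tx": 1.92, "ty": 0.01, "tz": -0.01}, {"tx": 1.93, "ty": 0.01, "tz": -0.01}, {"tx": 1.92, "ty": 0.01, "tz": -0.01}, {"tx": 1.93, "ry": 0.001}]
rod straight 2031 z 193.1 mean [ 551.2 -309.6  192.9] rect c [ 552.2 -310.3] size [ 7.9 87.1] ang 79.8 pca ang -10.0
[-1.74528178e-01 -2.13438485e+02] -310.03983133028396
rod lateral in tool z [3.19989377e-03 2.03664078e+01]
```

View pics/w5.png

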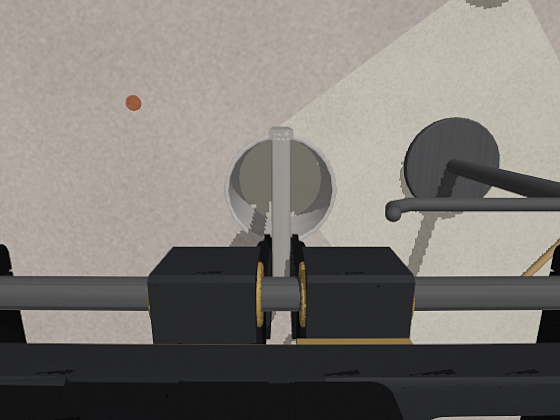

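move_arm --rows '[{"tx": 0.6, "ty": 0, "tz": -0.1, "rx": 0, "ry": 0, "rz": 0, "grip": 0}, {"tx": 1.2, "ty": 0, "tz": 0, "rx": 0, "ry": 0, "rz": 0, "grip": 0}, {"tx": 1.6, "ty": 0, "tz": 0, "rx": 0, "ry": 0, "rz": 0, "grip": 0}, {"tx": 1.8, "ty": 0, "tz": 0, "rx": 0, "ry": 0, "rz": 0, "grip": 0}, {"tx": 1.8, "ty": 0, "tz": 0, "rx": 0, "ry": 0, "rz": 0, "grip": 0}, {"tx": 1.8, "ty": 0, "tz": 0, "rx": 0, "ry": 0, "rz": 0, "grip": 0}, {"tx": 1.4, "ty": 0, "tz": 0, "rx": 0, "ry": 0, "rz": 0, "grip": 0}, {"tx": 0.9, "ty": 0, "tz": 0, "rx": 0, "ry": 0, "rz": 0, "grip": 0}, {"tx": 0.4, "ty": 0, "tz": 0, "rx": 0, "ry": 0, "rz": 0, "grip": 0}, {"tx": 0, "ty": 0, "tz": 0, "rx": 0, "ry": 0, "rz": 0, "grip": 0}]'

```text
t: 7.75
eef_pos: [549.7, -330.9, 238.3]
tcp_rot: [-1.571, 0.0, -0.176]
ft_force: [-1.0, -0.3, -1.1]
opening: 0.082
```

Run:
```python
from plan import *
from m import *
save('wrist','w6');save('scene','s6');p,y=now()
im=load('s6')['im'];cv2.imwrite('pics/s6c.png',cv2.convertScaleAbs(cv2.resize(im[90:210,150:310],None,fx=5,fy=5),alpha=1.5))
```

```text
t 7.85 pos [ 548.8 -330.9  238.5] rot [-1.5705e+00  4.0000e-04 -1.7690e-01] F [ 0.64 -0.28 -1.02] open 0.083
```

View pics/w6.png

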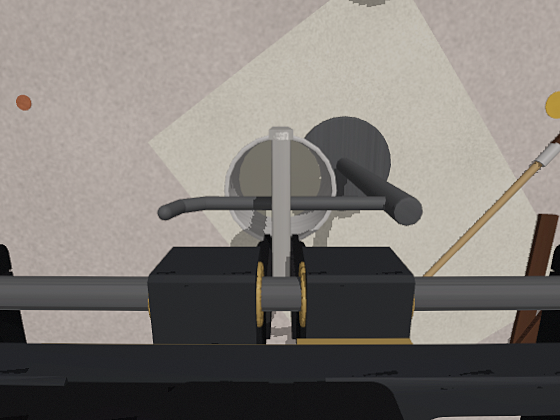

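View pics/s6c.png

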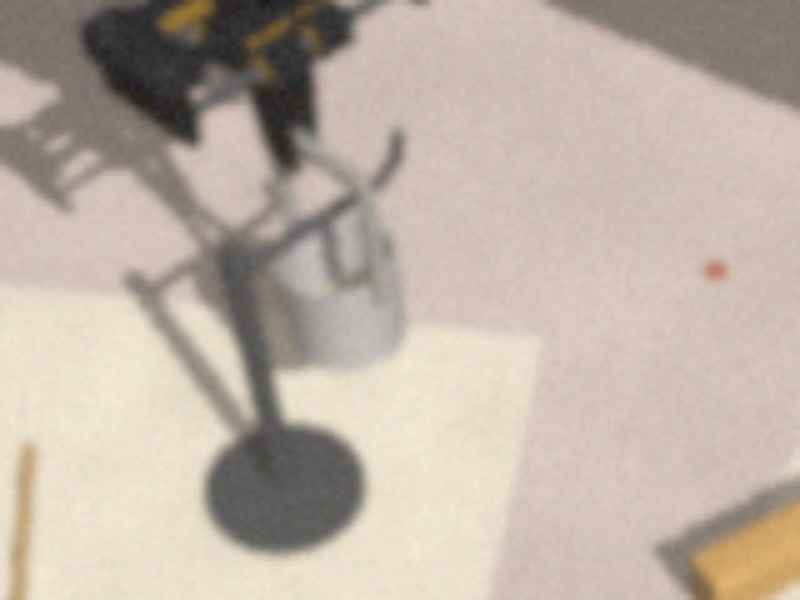

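move_arm --rows '[{"tx": 0, "ty": 0.5, "tz": 0, "rx": 0, "ry": 0, "rz": 0, "grip": 0}, {"tx": 0, "ty": 0.8, "tz": 0, "rx": 0, "ry": 0, "rz": 0, "grip": 0}, {"tx": 0, "ty": 0.8, "tz": 0, "rx": 0, "ry": 0, "rz": 0, "grip": 0}, {"tx": 0, "ty": 0.7, "tz": 0, "rx": 0, "ry": 0, "rz": 0, "grip": 0}, {"tx": 0, "ty": 0.4, "tz": 0, "rx": 0, "ry": 0, "rz": 0, "grip": 0}, {"tx": 0, "ty": 0.2, "tz": 0, "rx": 0, "ry": 0, "rz": 0, "grip": 0}, {"tx": 0, "ty": 0, "tz": 0, "rx": 0, "ry": 0, "rz": 0, "grip": 0}]'

```text
t: 8.43
eef_pos: [549.0, -331.1, 203.9]
tcp_rot: [-1.57, 0.001, -0.177]
ft_force: [-0.1, 0.4, -2.0]
opening: 0.08
```

move_arm --rows '[{"tx": 0, "ty": 0.1, "tz": 0, "rx": 0, "ry": 0, "rz": 0, "grip": 0}, {"tx": 0, "ty": 0.1, "tz": 0, "rx": 0, "ry": 0, "rz": 0, "grip": 0}, {"tx": 0, "ty": 0.1, "tz": 0, "rx": 0, "ry": 0, "rz": 0, "grip": 0}, {"tx": 0, "ty": 0, "tz": 0, "rx": 0, "ry": 0, "rz": 0, "grip": 0}]'

```text
t: 8.77
eef_pos: [549.2, -331.2, 201.6]
tcp_rot: [-1.571, -0.0, -0.177]
ft_force: [0.1, 0.5, -2.7]
opening: 0.084
```

move_arm --rows '[{"tx": 0, "ty": 0.1, "tz": 0, "rx": 0, "ry": 0, "rz": 0, "grip": 0}, {"tx": 0, "ty": 0, "tz": 0, "rx": 0, "ry": 0, "rz": 0, "grip": 0}, {"tx": 0, "ty": 0, "tz": 0, "rx": 0, "ry": 0, "rz": 0, "grip": 0}]'

```text
t: 9.02
eef_pos: [549.2, -331.2, 200.6]
tcp_rot: [-1.571, -0.0, -0.177]
ft_force: [-0.4, -0.2, -1.8]
opening: 0.082
```

move_arm --rows '[{"tx": 0, "ty": 0.1, "tz": 0, "rx": 0, "ry": 0, "rz": 0, "grip": 0}, {"tx": 0, "ty": 0, "tz": 0, "rx": 0, "ry": 0, "rz": 0, "grip": 0}, {"tx": 0, "ty": 0, "tz": 0, "rx": 0, "ry": 0, "rz": 0, "grip": 0}]'

```text
t: 9.27
eef_pos: [549.2, -331.2, 199.6]
tcp_rot: [-1.571, 0.0, -0.177]
ft_force: [0.1, 0.9, -0.7]
opening: 0.083
```

move_arm --rows '[{"tx": 0, "ty": 0.05, "tz": 0, "rx": 0, "ry": 0, "rz": 0, "grip": 0}, {"tx": 0, "ty": 0, "tz": 0, "rx": 0, "ry": 0, "rz": 0, "grip": 0}, {"tx": 0, "ty": 0, "tz": 0, "rx": 0, "ry": 0, "rz": 0, "grip": 0}]'

```text
t: 9.52
eef_pos: [549.2, -331.2, 199.3]
tcp_rot: [-1.571, -0.0, -0.177]
ft_force: [-0.3, 0.2, 1.0]
opening: 0.079
```

Run:
```python
from plan import *
save('wrist','w7');p,y=now()
```

```text
t 9.57 pos [ 549.2 -331.2  199.3] rot [-1.5708e+00 -3.0000e-04 -1.7700e-01] F [0.13 0.74 0.8 ] open 0.08
```

View pics/w7.png

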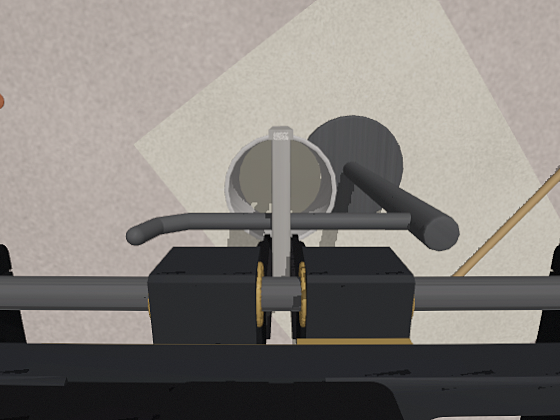

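move_arm --rows '[{"tx": 0, "ty": 0, "tz": 0, "rx": 0, "ry": 0, "rz": 0, "grip": 10}, {"tx": 0, "ty": 0, "tz": 0, "rx": 0, "ry": 0, "rz": 0, "grip": 13}, {"tx": 0, "ty": 0, "tz": 0, "rx": 0, "ry": 0, "rz": 0, "grip": 17}, {"tx": 0, "ty": 0, "tz": 0, "rx": 0, "ry": 0, "rz": 0, "grip": 22}, {"tx": 0, "ty": 0, "tz": 0, "rx": 0, "ry": 0, "rz": 0, "grip": 28}, {"tx": 0, "ty": 0, "tz": 0, "rx": 0, "ry": 0, "rz": 0, "grip": 35}, {"tx": 0, "ty": 0, "tz": 0, "rx": 0, "ry": 0, "rz": 0, "grip": 40}, {"tx": 0, "ty": 0, "tz": 0, "rx": 0, "ry": 0, "rz": 0, "grip": 40}]'

```text
t: 10.23
eef_pos: [549.2, -331.2, 199.1]
tcp_rot: [-1.571, -0.0, -0.177]
ft_force: [0.4, 0.2, 0.5]
opening: 0.391
```

Run:
```python
from plan import *
save('wrist','w8');p,y=now()
```

```text
t 10.28 pos [ 549.2 -331.2  199.1] rot [-1.5707 -0.     -0.177 ] F [ 0.42 -0.59  0.83] open 0.396
```

View pics/w8.png

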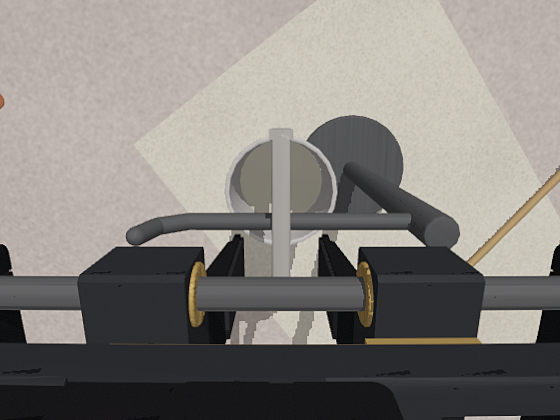

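```bash
cat >> plan.py <<'E'
def full(p0,y0,way,grip):
    import io,contextlib
    b=io.StringIO()
    with contextlib.redirect_stdout(b): plan(p0,y0,way)
    for L in b.getvalue().splitlines():
        print(json.dumps([{**{k:0 for k in('tx','ty','tz','rx','ry','rz')},**{k:(round(v,2) if k!='ry' else round(v,3)) for k,v in r.items()},'grip':grip} for r in json.loads(L)]))
E
python3 - <<'E'
from plan import *
p,y=now()
full((549.2,-331.2,279),y,[(545,-310,279,-0.1,1),(503,-55,160,1.05,11),(499,-28,150,1.14,2)],100)
E
```

```text
t 10.28 pos [ 549.2 -331.2  199.1] rot [-1.5707 -0.     -0.177 ] F [ 0.42 -0.59  0.83] open 0.396
[{"tx": -0.79, "ty": 0, "tz": 2.01, "rx": 0, "ry": -0.077, "rz": 0, "grip": 100}, {"tx": -0.61, "ty": 1.08, "tz": 2.27, "rx": 0, "ry": -0.105, "rz": 0, "grip": 100}, {"tx": -0.37, "ty": 1.08, "tz": 2.32, "rx": 0, "ry": -0.105, "rz": 0, "grip": 100}, {"tx": -0.12, "ty": 1.08, "tz": 2.35, "rx": 0, "ry": -0.104, "rz": 0, "grip": 100}, {"tx": 0.12, "ty": 1.08, "tz": 2.35, "rx": 0, "ry": -0.105, "rz": 0, "grip": 100}, {"tx": 0.36, "ty": 1.08, "tz": 2.32, "rx": 0, "ry": -0.104, "rz": 0, "grip": 100}, {"tx": 0.6, "ty": 1.08, "tz": 2.27, "rx": 0, "ry": -0.105, "rz": 0, "grip": 100}, {"tx": 0.84, "ty": 1.08, "tz": 2.19, "rx": 0, "ry": -0.104, "rz": 0, "grip": 100}, {"tx": 1.06, "ty": 1.08, "tz": 2.1, "rx": 0, "ry": -0.105, "rz": 0, "grip": 100}, {"tx": 1.28, "ty": 1.09, "tz": 1.97, "rx": 0, "ry": -0.104, "rz": 0, "grip": 100}]
[{"tx": 1.47, "ty": 1.08, "tz": 1.83, "rx": 0, "ry": -0.105, "rz": 0, "grip": 100}, {"tx": 1.66, "ty": 1.09, "tz": 1.67, "rx": 0, "ry": -0.104, "rz": 0, "grip": 100}, {"tx": 1.07, "ty": 0.5, "tz": 0.84, "rx": 0, "ry": -0.045, "rz": 0, "grip": 100}, {"tx": 1.11, "ty": 0.5, "tz": 0.8, "rx": 0, "ry": -0.045, "rz": 0, "grip": 100}]
```

move_arm --rows '[{"tx": 0, "ty": -0.4, "tz": 0, "rx": 0, "ry": 0, "rz": 0, "grip": 40}, {"tx": 0, "ty": -0.8, "tz": 0, "rx": 0, "ry": 0, "rz": 0, "grip": 40}, {"tx": 0, "ty": -1.2, "tz": 0, "rx": 0, "ry": 0, "rz": 0, "grip": 40}, {"tx": 0, "ty": -1.6, "tz": 0, "rx": 0, "ry": 0, "rz": 0, "grip": 40}, {"tx": 0, "ty": -2, "tz": 0, "rx": 0, "ry": 0, "rz": 0, "grip": 40}, {"tx": 0, "ty": -1.5, "tz": 0, "rx": 0, "ry": 0, "rz": 0, "grip": 60}, {"tx": 0, "ty": -0.5, "tz": 0, "rx": 0, "ry": 0, "rz": 0, "grip": 80}]'

```text
t: 10.87
eef_pos: [549.7, -331.5, 282.4]
tcp_rot: [-1.573, -0.004, -0.177]
ft_force: [0.2, -0.4, 0.5]
opening: 0.491
```

move_arm --rows '[{"tx": -0.8, "ty": 0, "tz": 2.0, "rx": 0, "ry": -0.077, "rz": 0, "grip": 100}, {"tx": -0.6, "ty": 0.2, "tz": 2.3, "rx": 0, "ry": -0.105, "rz": 0, "grip": 100}, {"tx": -0.4, "ty": 0.3, "tz": 2.3, "rx": 0, "ry": -0.105, "rz": 0, "grip": 100}, {"tx": -0.1, "ty": 0.5, "tz": 2.4, "rx": 0, "ry": -0.104, "rz": 0, "grip": 100}, {"tx": 0.1, "ty": 1.0, "tz": 2.3, "rx": 0, "ry": -0.105, "rz": 0, "grip": 100}, {"tx": 0.4, "ty": 1.5, "tz": 2.3, "rx": 0, "ry": -0.104, "rz": 0, "grip": 100}, {"tx": 0.6, "ty": 1.7, "tz": 2.3, "rx": 0, "ry": -0.105, "rz": 0, "grip": 100}, {"tx": 0.8, "ty": 1.7, "tz": 2.2, "rx": 0, "ry": -0.104, "rz": 0, "grip": 100}, {"tx": 1.1, "ty": 1.7, "tz": 2.1, "rx": 0, "ry": -0.105, "rz": 0, "grip": 100}, {"tx": 1.3, "ty": 1.5, "tz": 2.0, "rx": 0, "ry": -0.104, "rz": 0, "grip": 100}]'

```text
t: 11.7
eef_pos: [510.0, -99.5, 177.3]
tcp_rot: [-1.571, -0.0, 0.846]
ft_force: [-0.0, 0.3, -0.3]
opening: 1.004
```

move_arm --rows '[{"tx": 1.5, "ty": 1.2, "tz": 1.8, "rx": 0, "ry": -0.105, "rz": 0, "grip": 100}, {"tx": 1.6, "ty": 0.8, "tz": 1.7, "rx": 0, "ry": -0.104, "rz": 0, "grip": 100}, {"tx": 1.1, "ty": 0.5, "tz": 0.8, "rx": 0, "ry": -0.045, "rz": 0, "grip": 100}, {"tx": 1.1, "ty": 0.3, "tz": 0.8, "rx": 0, "ry": -0.045, "rz": 0, "grip": 100}, {"tx": 0, "ty": 0, "tz": 0, "rx": 0, "ry": 0, "rz": 0, "grip": 100}, {"tx": 0, "ty": 0, "tz": 0, "rx": 0, "ry": 0, "rz": 0, "grip": 100}]'

```text
t: 12.2
eef_pos: [499.2, -27.3, 150.1]
tcp_rot: [-1.571, 0.0, 1.14]
ft_force: [-0.5, -0.7, -0.1]
opening: 0.999
```

Run:
```python
from plan import *
from m import *
save('wrist','w9');save('scene','s9');save('top','t9');p,y=now()
P=cloud(load('w9'))
obj(P,(350,600,-120,80),32,47,'bar')
for n in('t9','s9'):
    P=cloud(load(n))
    obj(P,(500,610,-350,-270),188,210,'handle on hook')
im=load('s9')['im'];cv2.imwrite('pics/s9c.png',cv2.convertScaleAbs(cv2.resize(im[90:210,150:310],None,fx=5,fy=5),alpha=1.5))
```

```text
t 12.35 pos [499.5 -28.3 150.4] rot [-1.5714e+00 -2.0000e-04  1.1384e+00] F [-0.15 -0.55  0.3 ] open 1.0
bar 7800 z 39.8 mean [476.4 -19.3  39.8] rect c [480.5 -21.3] size [ 30.1 141.4] ang 65.3 pca ang -24.7
handle on hook 468 z 196.5 mean [ 554.4 -311.   197.2] rect c [ 555.3 -313.1] size [70.8 93.1] ang 42.5 pca ang 169.0
handle on hook 190 z 197.3 mean [ 554.8 -309.5  198.2] rect c [ 553.4 -308.3] size [68.8 90.8] ang 42.6 pca ang -10.9
```

View pics/w9.png

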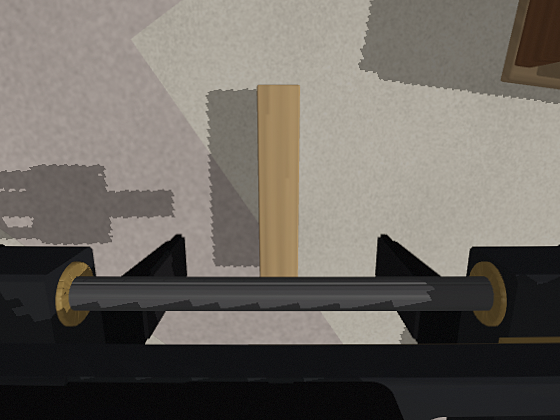

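View pics/s9c.png

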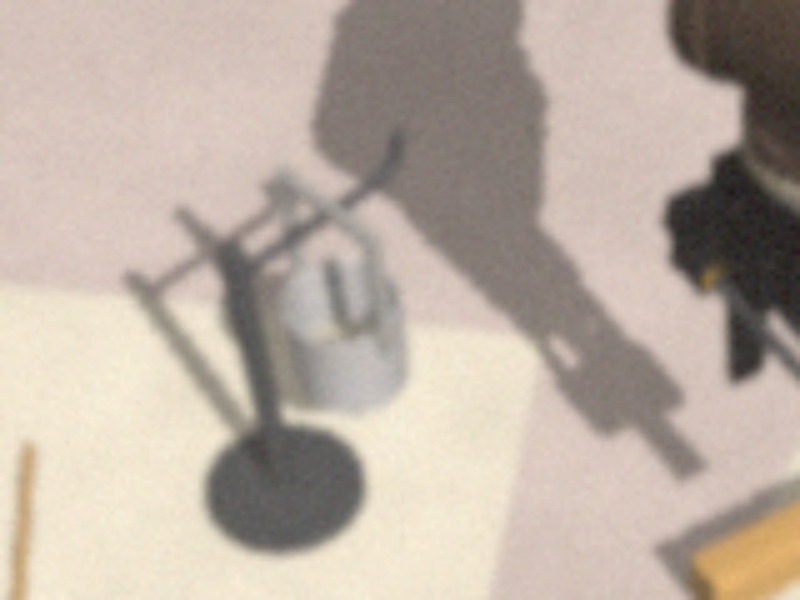

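Run:
```python
from plan import *
p,y=now()
P=cloud(load('w9')).reshape(-1,3)-p
l=P@np.array([-np.sin(y),np.cos(y),0]);x=P@np.array([np.cos(y),np.sin(y),0])
m=(abs(x)<30)&(abs(l)<120)&(abs(P[:,2]+110.4)<6)
print(m.sum(),np.percentile(l[m],[.2,1,99,99.8]),np.percentile(x[m],[.5,50,99.5]),np.polyfit(l[m],x[m],1))
```

```text
t 12.35 pos [499.5 -28.3 150.4] rot [-1.5714e+00 -2.0000e-04  1.1384e+00] F [-0.15 -0.55  0.3 ] open 1.0
7800 [-50.16075794 -48.72481536  89.96815789  90.74367649] [-16.39644282  -1.55596122  13.18722712] [-4.18303377e-04 -1.58914115e+00]
```

move_arm --rows '[{"tx": -0.15, "ty": 1.5, "tz": 0, "rx": 0, "ry": -0.001, "rz": 0, "grip": 100}, {"tx": 0, "ty": 2.8, "tz": 0, "rx": 0, "ry": 0, "rz": 0, "grip": 80}, {"tx": 0, "ty": 3.0, "tz": 0, "rx": 0, "ry": 0, "rz": 0, "grip": 60}, {"tx": 0, "ty": 2.6, "tz": 0, "rx": 0, "ry": 0, "rz": 0, "grip": 60}, {"tx": 0, "ty": 1.6, "tz": 0, "rx": 0, "ry": 0, "rz": 0, "grip": 50}, {"tx": 0, "ty": 0.8, "tz": 0, "rx": 0, "ry": 0, "rz": 0, "grip": 50}, {"tx": 0, "ty": 0.3, "tz": 0, "rx": 0, "ry": 0, "rz": 0, "grip": 50}, {"tx": 0, "ty": 0, "tz": 0, "rx": 0, "ry": 0, "rz": 0, "grip": 50}]'

```text
t: 13.02
eef_pos: [498.7, -29.3, 24.1]
tcp_rot: [-1.571, -0.0, 1.14]
ft_force: [0.6, -0.3, 0.4]
opening: 0.565
```

move_arm --rows '[{"tx": 0, "ty": 0, "tz": 0, "rx": 0, "ry": 0, "rz": 0, "grip": 0}, {"tx": 0, "ty": 0, "tz": 0, "rx": 0, "ry": 0, "rz": 0, "grip": 0}, {"tx": 0, "ty": 0, "tz": 0, "rx": 0, "ry": 0, "rz": 0, "grip": 0}, {"tx": 0, "ty": 0, "tz": 0, "rx": 0, "ry": 0, "rz": 0, "grip": 0}, {"tx": 0, "ty": 0, "tz": 0, "rx": 0, "ry": 0, "rz": 0, "grip": 0}, {"tx": 0, "ty": 0, "tz": 0, "rx": 0, "ry": 0, "rz": 0, "grip": 0}, {"tx": 0, "ty": 0, "tz": 0, "rx": 0, "ry": 0, "rz": 0, "grip": 0}, {"tx": 0, "ty": 0, "tz": 0, "rx": 0, "ry": 0, "rz": 0, "grip": 0}, {"tx": 0, "ty": 0, "tz": 0, "rx": 0, "ry": 0, "rz": 0, "grip": 0}]'

```text
t: 13.77
eef_pos: [499.0, -29.0, 24.9]
tcp_rot: [-1.572, -0.0, 1.141]
ft_force: [-1.7, 0.2, 6.6]
opening: 0.315
```

move_arm --rows '[{"tx": 0, "ty": -0.4, "tz": 0, "rx": 0, "ry": 0, "rz": 0, "grip": 0}, {"tx": 0, "ty": -1, "tz": 0, "rx": 0, "ry": 0, "rz": 0, "grip": 0}, {"tx": 0, "ty": -1.6, "tz": 0, "rx": 0, "ry": 0, "rz": 0, "grip": 0}, {"tx": 0, "ty": -1.6, "tz": 0, "rx": 0, "ry": 0, "rz": 0, "grip": 0}, {"tx": 0, "ty": -1, "tz": 0, "rx": 0, "ry": 0, "rz": 0, "grip": 0}, {"tx": 0, "ty": -0.4, "tz": 0, "rx": 0, "ry": 0, "rz": 0, "grip": 0}, {"tx": 0, "ty": 0, "tz": 0, "rx": 0, "ry": 0, "rz": 0, "grip": 0}]'

```text
t: 14.35
eef_pos: [498.9, -29.0, 85.2]
tcp_rot: [-1.573, -0.001, 1.141]
ft_force: [0.6, 1.2, -1.4]
opening: 0.313
```

Run:
```python
from plan import *
from m import *
now()
for n in('top0','scene0','w2','w3','t9','s9'):
    c=load(n);P=cloud(c);im=c['im'].astype(int)
    Q=P.reshape(-1,3);C=im.reshape(-1,3)
    hue=cv2.cvtColor(c['im'],cv2.COLOR_BGR2HSV).reshape(-1,3).astype(int)
    m=(Q[:,0]>400)&(Q[:,0]<640)&(Q[:,1]>120)&(Q[:,1]<420)&(Q[:,2]>103)&(Q[:,2]<109)
    # pale: G/R high
    g=C[:,1]/np.maximum(C[:,2],1)
    m&=(g>0.68)
    q=Q[m]
    if len(q)<50: print(n,len(q));continue
    from scipy.spatial import cKDTree
    k=np.array([len(a) for a in cKDTree(q).query_ball_point(q,6)]);q=q[k>4]
    (ce,s,a)=rect(q[:,:2]);
    print(n,len(q),'z',np.median(q[:,2]).round(1),np.round(ce,1),np.round(s,1),round(a,2))
```

```text
t 14.35 pos [498.9 -29.   85.2] rot [-1.5727e+00 -5.0000e-04  1.1410e+00] F [ 0.59  1.24 -1.37] open 0.313
top0 527 z 105.6 [518.6 253.6] [182.7  22.1] 56.14
scene0 359 z 106.5 [507.6 249.5] [199.7  81.3] 34.36
w2 4283 z 105.7 [499.9 239.6] [186.8  81.5] 31.07
w3 8226 z 105.8 [539.5 266.7] [143.2  96.5] 16.19
t9 510 z 105.7 [519.  253.5] [181.4  16.1] 58.52
s9 383 z 106.3 [508.8 249.8] [199.1  79.7] 35.33
```

Run:
```python
from plan import *
for n in('w2','w3','scene0','s9'):
    c=load(n);P=cloud(c)
    Q=P.reshape(-1,3)
    a=np.radians(149.5);xj=np.array([np.cos(a),np.sin(a),0]);yj=np.array([-np.sin(a),np.cos(a),0]);O=np.array([527,247,0])
    L=Q-O; u=L@xj;v=L@yj
    m=(abs(u)<12)&(abs(v)<75)&(Q[:,2]>30)&(Q[:,2]<98)
    for it in range(4):
        A=np.c_[v[m],np.ones(m.sum())];co=np.linalg.lstsq(A,u[m],rcond=None)[0]
        r=u-(co[0]*v+co[1]); m=(abs(r)<3)&(abs(v)<75)&(Q[:,2]>30)&(Q[:,2]<98)
    vv=L@yj; mm=(abs(r)<3)&(Q[:,2]>30)&(Q[:,2]<98)&(abs(v)<110)
    print(n,m.sum(),'offset',co[1].round(2),'ang',(149.5-np.degrees(np.arctan(co[0]))).round(2),'std',r[m].std().round(2),'v range',np.percentile(v[mm],[.5,99.5]).round(1))
c=load('w3')
for uv in [(138,100),(165,102),(155,160),(123,166)]:
    p=cloud(c)[uv[1],uv[0]];print(uv,p.round(1))
im=c['im'];cv2.imwrite('pics/w3c.png',cv2.resize(im[0:260,50:230],None,fx=3,fy=2.3))
im=load('w2')['im'];cv2.imwrite('pics/w2c.png',cv2.resize(im[40:210,90:210],None,fx=4,fy=3.5))
```

```text
w2 3896 offset 2.39 ang 148.79 std 0.29 v range [-91.3  69.2]
w3 8828 offset 2.57 ang 148.68 std 0.32 v range [-91.9  66.5]
scene0 667 offset 0.85 ang 148.63 std 0.99 v range [-94.5  68.2]
s9 656 offset 0.83 ang 148.66 std 1.01 v range [-95.4  68.1]
(138, 100) [541.3 275.   84.6]
(165, 102) [541.4 275.9  36. ]
(155, 160) [519.2 239.3  27.9]
(123, 166) [521.7 241.9  86.6]
```

View pics/w3c.png

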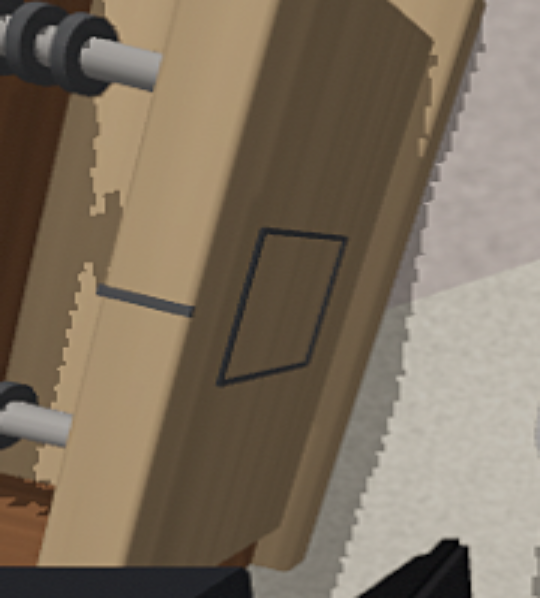

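View pics/w2c.png

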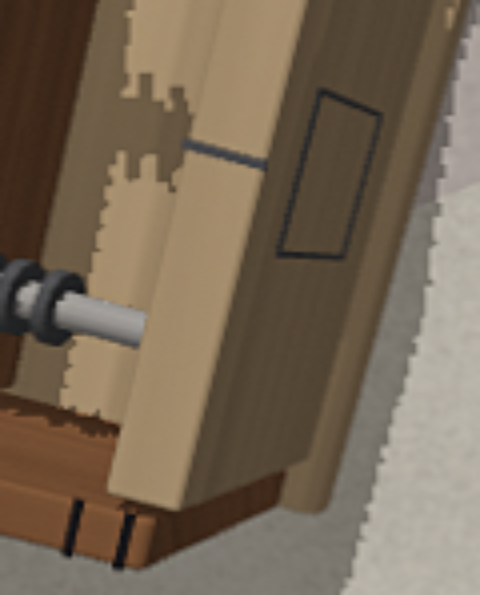

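Run:
```python
from plan import *
a=np.radians(148.7);xj=np.array([np.cos(a),np.sin(a),0]);yj=np.array([-np.sin(a),np.cos(a),0]);O=np.array([527,247,0])
def rp(c,u,v,off):
    n=cv2.undistortPoints(np.array([[[u,v]]],float),K(c),np.array(c['dist'],float)).ravel()
    r=RM(c['rotation'])@np.array([n[0],-n[1],-1]);e=c['eye']
    t=(off-(e-O)@xj)/(r@xj);return e+r*t
for n,off,pts in(('w3',2.5,[(137.3,100),(165.7,103.9),(152.7,157.8),(123.3,166.5)]),('w2',2.4,[(90+322/4,40+91/3.5),(90+380/4,40+115/3.5),(90+344/4,40+258/3.5),(90+278/4,40+254/3.5)])):
    c=load(n);R=np.array([rp(c,*p,off) for p in pts])
    for p in R: print(n,p.round(1),'v',((p-O)@yj).round(1))
    ce=R.mean(0);print('centre',ce.round(1),'v',((ce-O)@yj).round(2))
c=load('w3');print('tick',rp(c,114,136,2.5).round(1))
c=load('w2');p=rp(c,90+265/4,40+163/3.5,2.4);print('tick',p.round(1),((p-O)@yj).round(1))
```

```text
w3 [541.1 275.   85. ] v -31.3
w3 [541.  274.8  34.2] v -31.0
w3 [520.7 241.4  34.7] v 8.1
w3 [520.8 241.5  84.3] v 7.9
centre [530.9 258.2  59.6] v -11.57
w2 [541.1 274.9  82.6] v -31.2
w2 [541.2 274.9  35.8] v -31.2
w2 [520.6 241.   33.7] v 8.4
w2 [520.7 241.3  83.9] v 8.1
centre [530.9 258.   59. ] v -11.46
tick [530.8 258.1 105. ]
tick [531.3 258.6 105.5] -12.1
```

Run:
```python
from plan import *
c=load('top0')
for n,u,v,z in(('tape',243,183,30),('jar',284,136,75),('tub',318,182,50)): print(n,ray(c,u,v,z).round(0))
save('wrist','w10');p,y=now()
P=cloud(load('w10')).reshape(-1,3)-p
l=P@np.array([-np.sin(y),np.cos(y),0]);x=P@np.array([np.cos(y),np.sin(y),0])
m=(abs(x)<25)&(l>25)&(l<120)&(abs(P[:,2]-15)<12)
print(m.sum(),np.percentile(l[m],[.2,1,99,99.8]),np.percentile(x[m],[.5,50,99.5]),np.polyfit(l[m],x[m],1),'z',np.polyfit(l[m],P[m,2],1),np.polyfit(x[m],P[m,2],1))
full(p,y,[(505,0,125,1.1,1),(635,175,150,1.03,7),(642.8,190,150,1.0245,2),(642.8,190,66.5,1.0245,4)],0)
```

```text
tape [698.  84.  30.]
jar [795. -12.  75.]
tub [693. -88.  50.]
t 14.4 pos [498.6 -28.9  84.4] rot [-1.5716e+00 -3.0000e-04  1.1410e+00] F [ 0.3   0.31 -2.22] open 0.318
14431 [25.16409944 25.74742492 90.27753723 90.84261762] [-14.91893135  -0.24257494  14.67575375] [ 0.00024432 -0.12972789] z [-1.71074166e-03  1.56781105e+01] [-1.51641495e-03  1.55757677e+01]
[{"tx": 2.9, "ty": -4.06, "tz": 0.62, "rx": 0, "ry": 0.041, "rz": 0, "grip": 0}, {"tx": 3.07, "ty": -0.36, "tz": -0.52, "rx": 0, "ry": 0.01, "rz": 0, "grip": 0}, {"tx": 3.07, "ty": -0.36, "tz": -0.49, "rx": 0, "ry": 0.01, "rz": 0, "grip": 0}, {"tx": 3.08, "ty": -0.36, "tz": -0.46, "rx": 0, "ry": 0.01, "rz": 0, "grip": 0}, {"tx": 3.08, "ty": -0.35, "tz": -0.43, "rx": 0, "ry": 0.01, "rz": 0, "grip": 0}, {"tx": 3.09, "ty": -0.36, "tz": -0.4, "rx": 0, "ry": 0.01, "rz": 0, "grip": 0}, {"tx": 3.09, "ty": -0.35, "tz": -0.36, "rx": 0, "ry": 0.01, "rz": 0, "grip": 0}, {"tx": 3.1, "ty": -0.36, "tz": -0.34, "rx": 0, "ry": 0.01, "rz": 0, "grip": 0}, {"tx": 0.85, "ty": 0, "tz": 0.05, "rx": 0, "ry": 0.003, "rz": 0, "grip": 0}, {"tx": 0.84, "ty": 0, "tz": 0.06, "rx": 0, "ry": 0.002, "rz": 0, "grip": 0}]
[{"tx": 0, "ty": 2.09, "tz": 0, "rx": 0, "ry": 0, "rz": 0, "grip": 0}, {"tx": 0, "ty": 2.09, "tz": 0, "rx": 0, "ry": 0, "rz": 0, "grip": 0}, {"tx": 0, "ty": 2.09, "tz": 0, "rx": 0, "ry": 0, "rz": 0, "grip": 0}, {"tx": 0, "ty": 2.08, "tz": 0, "rx": 0, "ry": 0, "rz": 0, "grip": 0}]
```

View pics/w10.png

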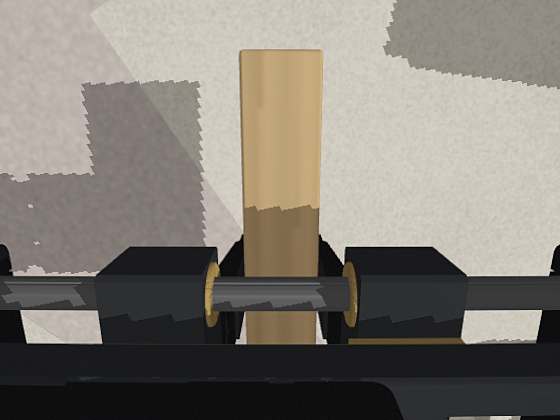

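move_arm --rows '[{"tx": 0, "ty": -1, "tz": 0, "rx": 0, "ry": 0, "rz": 0, "grip": 0}, {"tx": 0.5, "ty": -2, "tz": 0, "rx": 0, "ry": 0, "rz": 0, "grip": 0}, {"tx": 1.5, "ty": -2, "tz": 0, "rx": 0, "ry": 0.015, "rz": 0, "grip": 0}, {"tx": 2.5, "ty": -1.1, "tz": 0, "rx": 0, "ry": 0.015, "rz": 0, "grip": 0}, {"tx": 3.0, "ty": -0.5, "tz": -0.4, "rx": 0, "ry": 0.015, "rz": 0, "grip": 0}, {"tx": 3.0, "ty": 0, "tz": -0.5, "rx": 0, "ry": 0.015, "rz": 0, "grip": 0}, {"tx": 3.0, "ty": 0, "tz": -0.5, "rx": 0, "ry": 0.015, "rz": 0, "grip": 0}, {"tx": 3.0, "ty": 0, "tz": -0.5, "rx": 0, "ry": 0.015, "rz": 0, "grip": 0}, {"tx": 3.0, "ty": 0, "tz": -0.4, "rx": 0, "ry": 0.015, "rz": 0, "grip": 0}, {"tx": 2.5, "ty": 0, "tz": -0.2, "rx": 0, "ry": 0.01, "rz": 0, "grip": 0}]'

```text
t: 15.23
eef_pos: [623.7, 155.5, 149.8]
tcp_rot: [-1.57, 0.0, 1.026]
ft_force: [0.6, -0.0, -1.2]
opening: 0.314
```

Run:
```python
from plan import *
p,y=now()
full(p,y,[(642.8,190,150,1.0245,3)],0)
```

```text
t 15.23 pos [623.7 155.5 149.8] rot [-1.5700e+00  4.0000e-04  1.0256e+00] F [ 0.59 -0.03 -1.25] open 0.314
[{"tx": 1.31, "ty": -0.01, "tz": 0.05, "rx": 0, "ry": 0, "rz": 0, "grip": 0}, {"tx": 1.31, "ty": 0, "tz": 0.05, "rx": 0, "ry": 0.001, "rz": 0, "grip": 0}, {"tx": 1.32, "ty": -0.01, "tz": 0.06, "rx": 0, "ry": 0, "rz": 0, "grip": 0}]
```

move_arm --rows '[{"tx": 1.0, "ty": 0, "tz": 0, "rx": 0, "ry": 0, "rz": 0, "grip": 0}, {"tx": 0, "ty": 0, "tz": 0, "rx": 0, "ry": 0, "rz": 0, "grip": 0}, {"tx": 0, "ty": 0, "tz": 0, "rx": 0, "ry": 0, "rz": 0, "grip": 0}, {"tx": 0, "ty": 0, "tz": 0, "rx": 0, "ry": 0, "rz": 0, "grip": 0}]'

```text
t: 15.57
eef_pos: [627.3, 161.4, 150.0]
tcp_rot: [-1.57, 0.001, 1.026]
ft_force: [-0.8, 0.8, -1.4]
opening: 0.314
```

Run:
```python
from plan import *
save('wrist','w11');p,y=now()
full(p,y,[(642.8,190,66.4,1.0245,6)],0)
c=load('w11');P=cloud(c);Q=P.reshape(-1,3)
a=np.radians(148.7);xj=np.array([np.cos(a),np.sin(a),0]);yj=np.array([-np.sin(a),np.cos(a),0]);O=np.array([530.9,258.1,0])
L=Q-O;u=L@xj;v=L@yj
m=(u>-8)&(u<25)&(abs(v)<75)&(abs(Q[:,2]-106)<3)
co=None
# front edge: min u of panel top by v-bins
for v0 in range(-70,71,20):
    k=m&(abs(v-v0)<4); print(v0,k.sum(),np.percentile(u[k],[1,5,99]).round(1) if k.sum()>20 else '')
```

```text
t 15.62 pos [627.5 161.2 150.2] rot [-1.5702e+00  5.0000e-04  1.0253e+00] F [-0.78 -1.   -1.62] open 0.311
[{"tx": 0.54, "ty": 1.4, "tz": 0.03, "rx": 0, "ry": 0, "rz": 0, "grip": 0}, {"tx": 0.54, "ty": 1.4, "tz": 0.03, "rx": 0, "ry": 0, "rz": 0, "grip": 0}, {"tx": 0.54, "ty": 1.39, "tz": 0.03, "rx": 0, "ry": 0, "rz": 0, "grip": 0}, {"tx": 0.54, "ty": 1.4, "tz": 0.03, "rx": 0, "ry": 0, "rz": 0, "grip": 0}, {"tx": 0.55, "ty": 1.39, "tz": 0.03, "rx": 0, "ry": 0, "rz": 0, "grip": 0}, {"tx": 0.54, "ty": 1.4, "tz": 0.03, "rx": 0, "ry": 0.001, "rz": 0, "grip": 0}]
-70 0 
-50 0 
-30 0 
-10 0 
10 0 
30 0 
50 0 
70 0
```

View pics/w11.png

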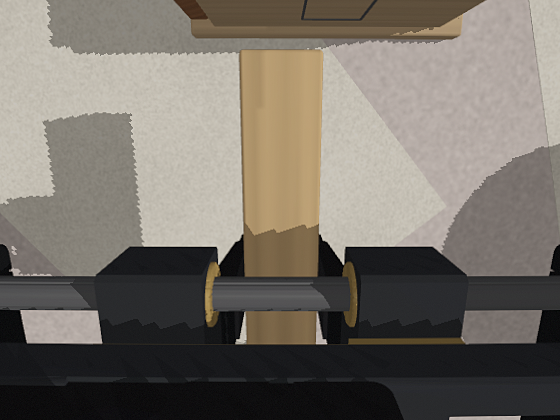

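move_arm --rows '[{"tx": 0.6, "ty": 0.6, "tz": 0, "rx": 0, "ry": 0, "rz": 0, "grip": 0}, {"tx": 1.0, "ty": 1.5, "tz": 0.1, "rx": 0, "ry": 0, "rz": 0, "grip": 0}, {"tx": 1.0, "ty": 2.0, "tz": 0.1, "rx": 0, "ry": 0, "rz": 0, "grip": 0}, {"tx": 0.65, "ty": 2.0, "tz": 0, "rx": 0, "ry": 0, "rz": 0, "grip": 0}, {"tx": 0, "ty": 1.5, "tz": 0, "rx": 0, "ry": 0, "rz": 0, "grip": 0}, {"tx": 0, "ty": 0.8, "tz": 0, "rx": 0, "ry": 0, "rz": 0, "grip": 0}, {"tx": 0, "ty": 0, "tz": 0, "rx": 0, "ry": 0, "rz": 0, "grip": 0}, {"tx": 0, "ty": 0, "tz": 0, "rx": 0, "ry": 0, "rz": 0, "grip": 0}, {"tx": 0, "ty": 0, "tz": 0, "rx": 0, "ry": 0, "rz": 0, "grip": 0}]'

```text
t: 16.37
eef_pos: [643.7, 191.0, 67.2]
tcp_rot: [-1.572, -0.001, 1.026]
ft_force: [0.2, 0.8, -0.6]
opening: 0.314
```

Run:
```python
from plan import *
save('wrist','w12');save('scene','s12');save('top','t12');p,y=now()
a=np.radians(148.7);xj=np.array([np.cos(a),np.sin(a),0]);yj=np.array([-np.sin(a),np.cos(a),0]);O=np.array([530.9,258.1,62])
d=p+[0,0,-4.4]-O;print('bar end u',d@xj+91,'v',d@yj,'dz',d[2],'yaw err',y-1.0245)
P=cloud(load('w12')).reshape(-1,3)-p
l=P@np.array([-np.sin(y),np.cos(y),0]);x=P@np.array([np.cos(y),np.sin(y),0])
m=(abs(x)<60)&(l>100)&(l<160)&(P[:,2]>-42)&(P[:,2]<20)
print(m.sum(),np.percentile(l[m],[2,50,98]))
k=m&(abs(l-np.median(l[m]))<4);print(np.polyfit(x[k],l[k],1))
im=load('s12')['im'];cv2.imwrite('pics/s12c.png',cv2.convertScaleAbs(cv2.resize(im[170:300,280:470],None,fx=4.2,fy=4.2),alpha=1.5))
```

```text
t 16.52 pos [643.7 191.2  67.2] rot [-1.5720e+00 -1.2000e-03  1.0258e+00] F [ 0.1  -0.48 -1.52] open 0.313
bar end u -40.12708858254189 v -1.4086946524684025 dz 0.8454922520404224 yaw err 0.0012942888441165312Traceback (most recent call last):
  File "<stdin>", line 8, in <module>
    return _quantile_unchecked(
        a, q, axis, out, overwrite_input, method, keepdims, weights)
    return _ureduce(a,
                    func=_quantile_ureduce_func,
    ...<5 lines>...
                    overwrite_input=overwrite_input,
                    method=method)
    r = func(a, **kwargs)
    result = _quantile(arr,
                       quantiles=q,
    ...<2 lines>...
                       out=out,
                       weights=wgt)
    slices_having_nans = np.isnan(arr[-1, ...])
                                  ~~~^^^^^^^^^
IndexError: index -1 is out of bounds for axis 0 with size 0
```

View pics/w12.png

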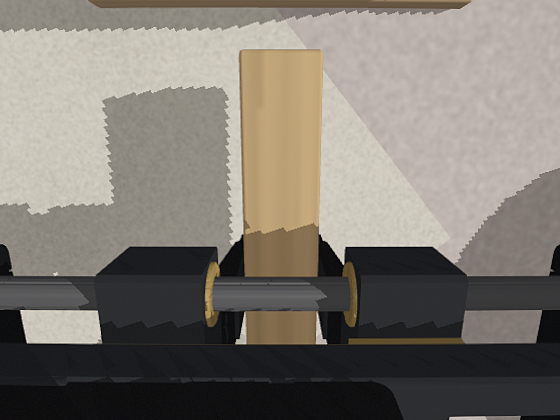

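move_arm --rows '[{"tx": -0.14, "ty": 0.08, "tz": 0.4, "rx": 0, "ry": 0.001, "rz": 0, "grip": 0}, {"tx": 0, "ty": 0, "tz": 0.8, "rx": 0, "ry": 0, "rz": 0, "grip": 0}, {"tx": 0, "ty": 0, "tz": 0.9, "rx": 0, "ry": 0, "rz": 0, "grip": 0}, {"tx": 0, "ty": 0, "tz": 0.7, "rx": 0, "ry": 0, "rz": 0, "grip": 0}, {"tx": 0, "ty": 0, "tz": 0.4, "rx": 0, "ry": 0, "rz": 0, "grip": 0}, {"tx": 0, "ty": 0, "tz": 0.2, "rx": 0, "ry": 0, "rz": 0, "grip": 0}, {"tx": 0, "ty": 0, "tz": 0, "rx": 0, "ry": 0, "rz": 0, "grip": 0}, {"tx": 0, "ty": 0, "tz": 0, "rx": 0, "ry": 0, "rz": 0, "grip": 0}]'

```text
t: 17.18
eef_pos: [613.6, 207.8, 65.4]
tcp_rot: [-1.571, -0.0, 1.025]
ft_force: [0.5, 0.6, -2.3]
opening: 0.311
```

```bash
cat > chk.py <<'E'
from plan import *
def chk(n):
    Fs=[];a=np.radians(148.7);xj=np.array([np.cos(a),np.sin(a),0]);yj=np.array([-np.sin(a),np.cos(a),0]);O=np.array([530.9,258.1,62])
    save('wrist','w'+n);Fs.append(env.state()['ft_force']);save('scene','s'+n);Fs.append(env.state()['ft_force']);save('top','t'+n);p,y=now();Fs.append(env.state()['ft_force'])
    d=p+[0,0,-4.4]-O;print('bar end u',(d@xj+91).round(2),'v',(d@yj).round(2),'dz',d[2].round(2),'yaw err',(y-1.0245).round(4))
    F=np.array(Fs);print('press',(-F@xj).round(2),'side',(F@yj).round(2),'z',F[:,2].round(2))
    im=load('s'+n)['im'];cv2.imwrite('pics/s'+n+'c.png',cv2.convertScaleAbs(cv2.resize(im[170:300,280:470],None,fx=4.2,fy=4.2),alpha=1.5))
    im=load('t'+n)['im'];cv2.imwrite('pics/t'+n+'c.png',cv2.convertScaleAbs(cv2.resize(im[190:350,80:280],None,fx=4,fy=3.75),alpha=1.5))
E
python3 -c "
from chk import *
chk('13')"
```

```text
t 17.33 pos [613.7 207.5  65.3] rot [-1.5709e+00 -2.0000e-04  1.0248e+00] F [ 0.33  0.23 -2.14] open 0.317
bar end u -6.06 v 0.18 dz -1.08 yaw err 0.0003
press [-0.17 -0.74  0.16] side [ 0.74 -0.7  -0.37] z [-1.18 -1.38 -2.14]
```

View pics/s13c.png

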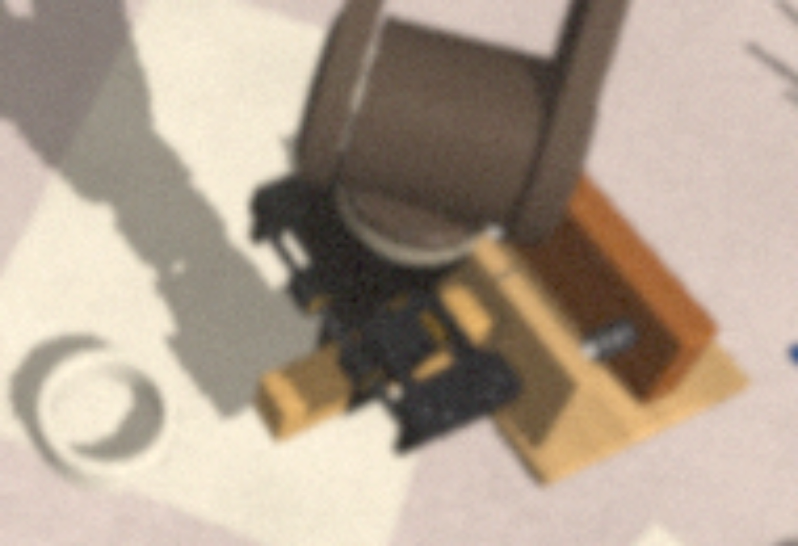

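View pics/t13c.png

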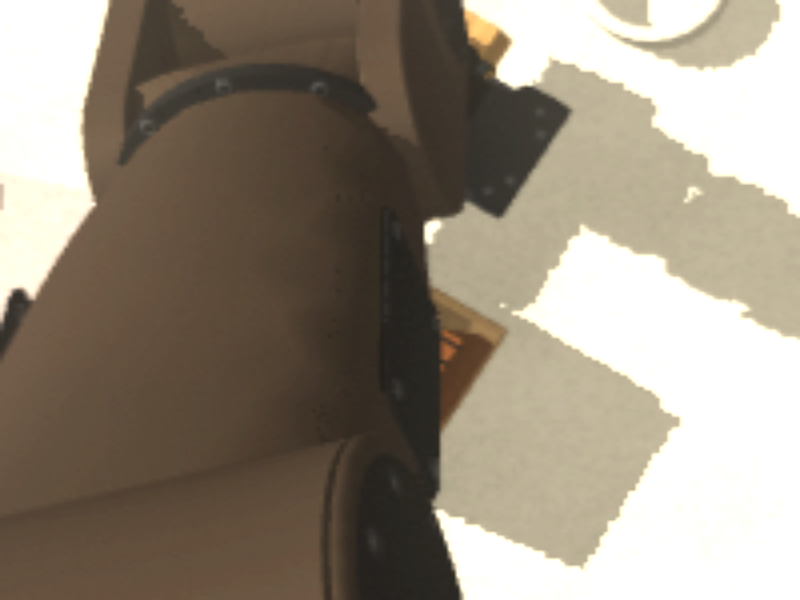

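move_arm --rows '[{"tx": 0, "ty": -0.1, "tz": 0.2, "rx": 0, "ry": 0, "rz": 0, "grip": 0}, {"tx": 0, "ty": 0, "tz": 0.2, "rx": 0, "ry": 0, "rz": 0, "grip": 0}, {"tx": 0, "ty": 0, "tz": 0.2, "rx": 0, "ry": 0, "rz": 0, "grip": 0}, {"tx": 0, "ty": 0, "tz": 0.2, "rx": 0, "ry": 0, "rz": 0, "grip": 0}, {"tx": 0, "ty": 0, "tz": 0.2, "rx": 0, "ry": 0, "rz": 0, "grip": 0}, {"tx": 0, "ty": 0, "tz": 0.2, "rx": 0, "ry": 0, "rz": 0, "grip": 0}, {"tx": 0, "ty": 0, "tz": 0.1, "rx": 0, "ry": 0, "rz": 0, "grip": 0}, {"tx": 0, "ty": 0, "tz": 0, "rx": 0, "ry": 0, "rz": 0, "grip": 0}, {"tx": 0, "ty": 0, "tz": 0, "rx": 0, "ry": 0, "rz": 0, "grip": 0}, {"tx": 0, "ty": 0, "tz": 0, "rx": 0, "ry": 0, "rz": 0, "grip": 0}]'

```text
t: 18.17
eef_pos: [602.6, 214.3, 66.4]
tcp_rot: [-1.571, -0.0, 1.025]
ft_force: [2.4, -2.8, -0.5]
opening: 0.313
```

```bash
python3 -c "
from chk import *
chk('14')"
```

```text
t 18.32 pos [602.6 214.4  66.4] rot [-1.5710e+00 -2.0000e-04  1.0249e+00] F [ 2.65 -3.6  -0.44] open 0.314
bar end u 7.05 v 0.15 dz -0.01 yaw err 0.0004
press [4.81 3.99 4.14] side [2.31 1.69 1.7 ] z [ 0.22 -1.09 -0.44]
```

View pics/w14.png

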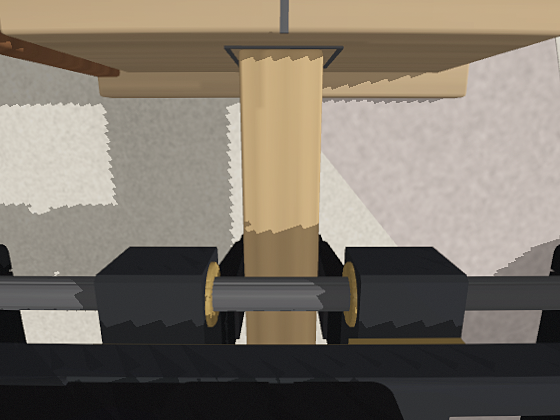

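move_arm --rows '[{"tx": 0, "ty": 0, "tz": 0.1, "rx": 0, "ry": 0, "rz": 0, "grip": 0}, {"tx": 0, "ty": 0, "tz": 0.15, "rx": 0, "ry": 0, "rz": 0, "grip": 0}, {"tx": 0, "ty": 0, "tz": 0.15, "rx": 0, "ry": 0, "rz": 0, "grip": 0}, {"tx": 0, "ty": 0, "tz": 0.15, "rx": 0, "ry": 0, "rz": 0, "grip": 0}, {"tx": 0, "ty": 0, "tz": 0.15, "rx": 0, "ry": 0, "rz": 0, "grip": 0}, {"tx": 0, "ty": 0, "tz": 0.1, "rx": 0, "ry": 0, "rz": 0, "grip": 0}, {"tx": 0, "ty": 0, "tz": 0, "rx": 0, "ry": 0, "rz": 0, "grip": 0}, {"tx": 0, "ty": 0, "tz": 0, "rx": 0, "ry": 0, "rz": 0, "grip": 0}, {"tx": 0, "ty": 0, "tz": 0, "rx": 0, "ry": 0, "rz": 0, "grip": 0}, {"tx": 0, "ty": 0, "tz": 0, "rx": 0, "ry": 0, "rz": 0, "grip": 0}]'

```text
t: 19.15
eef_pos: [596.3, 218.2, 66.5]
tcp_rot: [-1.572, -0.001, 1.025]
ft_force: [6.6, -6.2, -1.7]
opening: 0.316
```

```bash
python3 -c "
from chk import *
chk('15')
for i in range(3): save('top','tx'); s=env.state(); print(np.round(s['ft_force'],2))
c=load('w15');print(cloud(c)[8:50:6,284].round(1))
im=load('t15')['im'];cv2.imwrite('pics/t15d.png',cv2.resize(im[260:310,170:220],None,fx=10,fy=10,interpolation=cv2.INTER_CUBIC))
"
```

```text
t 19.3 pos [596.3 218.2  66.5] rot [-1.5722e+00 -7.0000e-04  1.0250e+00] F [ 6.22 -5.72 -0.84] open 0.313
bar end u 14.38 v 0.12 dz 0.1 yaw err 0.0005
press [7.91 8.29 8.29] side [0.9  1.54 1.66] z [-1.   -0.82 -0.84]
[ 6.24 -6.17 -1.73]
[ 6.85 -6.57 -2.37]
[ 6.22 -6.08 -0.9 ]
[[513.6 269.3 106.4]
 [514.9 268.6 106.2]
 [516.3 267.7 106.6]
 [517.8 266.8 107.1]
 [519.  266.  106.8]
 [518.8 266.3  97.2]
 [518.8 266.4  88.2]]
```

View pics/w15.png

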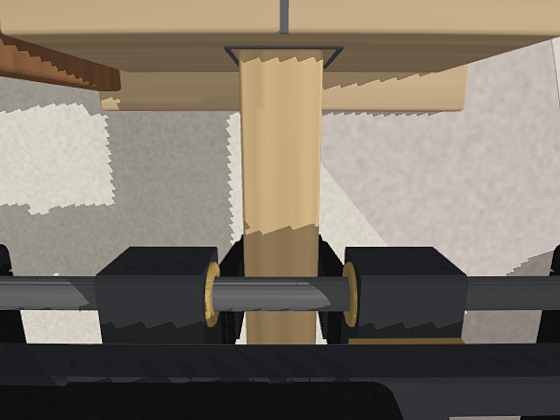

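View pics/t15d.png

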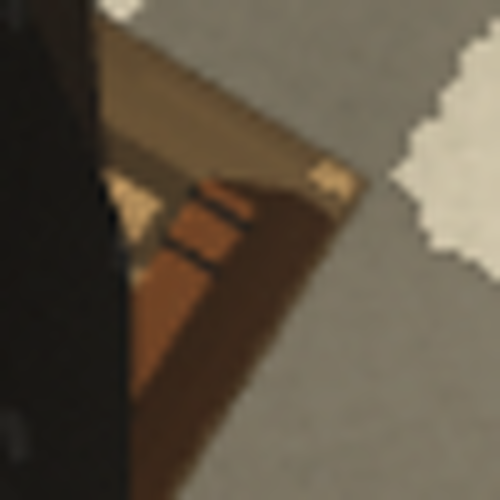

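View pics/s15.png

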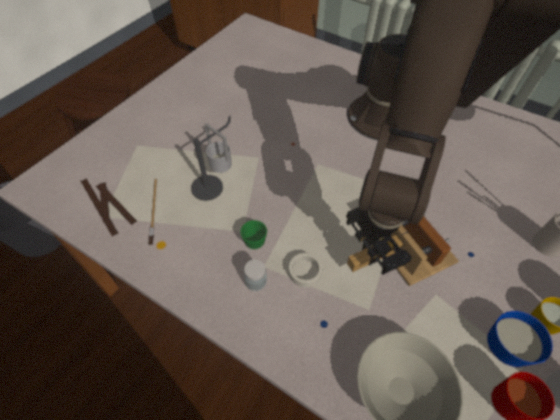

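move_arm --rows '[{"tx": 0, "ty": 0, "tz": 0.08, "rx": 0, "ry": 0, "rz": 0, "grip": 0}, {"tx": 0, "ty": 0, "tz": 0, "rx": 0, "ry": 0, "rz": 0, "grip": 0}, {"tx": 0, "ty": 0, "tz": 0, "rx": 0, "ry": 0, "rz": 0, "grip": 0}, {"tx": 0, "ty": 0, "tz": 0, "rx": 0, "ry": 0, "rz": 0, "grip": 0}, {"tx": 0, "ty": 0, "tz": 0, "rx": 0, "ry": 0, "rz": 0, "grip": 0}, {"tx": 0, "ty": 0, "tz": 0, "rx": 0, "ry": 0, "rz": 0, "grip": 0}]'

```text
t: 19.95
eef_pos: [595.7, 218.6, 66.5]
tcp_rot: [-1.572, -0.001, 1.025]
ft_force: [5.9, -6.5, -0.6]
opening: 0.316
```

```bash
python3 -c "
from chk import *
chk('16')
env.job_done(); now()
"
```

```text
t 20.1 pos [595.7 218.5  66.5] rot [-1.5724e+00 -8.0000e-04  1.0250e+00] F [ 6.94 -6.45 -1.02] open 0.312
bar end u 15.06 v 0.12 dz 0.13 yaw err 0.0005
press [8.38 8.96 9.28] side [2.1  1.61 1.91] z [-1.05 -1.51 -1.02]
the job is handed in; nothing more can be done
the job is handed in; nothing more can be done
```

The glue can now hangs by its handle on the hook and has been let go. The arm is holding the wooden bar against the panel and pressing steadily. I handed the job in at about 20 s of the 61 s allowed.

**Can:** I moved it upright and set the handle on the straight part of the rod, about 65 mm from the post. The scene pictures show it hanging upright after release, and again during pressing.

**Bar:** The last readings before hand-in were:
- **Height and position:** the bar's centre line is about 62 mm above the table and within about 1 mm of the middle of the outline. That comes from both the arm's position and the wrist picture.
- **Level and square:** it is within about 0.1° of level. Square is within about 0.1° of the panel angle I measured, and the views of that angle agreed to about 0.2°.
- **Push:** the force is 8.4–9.3 N, with the panel about 15 mm back from its rest position. Just before a last 0.8 mm nudge, the wrist depth picture put the panel at 14.5 mm.

**Checks that were weaker or disagreed:**
- The camera views differed by 2–4 mm on where things stood; I relied on the wrist camera and the force reading for the final contact.
- The arm hid most of the gauge lines, so I did not read the panel directly against them.
- A steady sideways force of about 1.5–2 N showed on the bar. I did not find its cause, but it caused no visible shift.
- I saw no movement of the tub, tape or jar in the pictures, but I did not measure their positions again.

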